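# Proof-pull a glued stick joint in the crank tester

### The arm

A 7-joint arm with a two-finger parallel gripper is mounted at the origin on the work surface. World frame = base frame: x ahead of the robot, y to its left, z up, the work surface at z = 0. Lengths are in mm, angles in rad, forces in N, time in s.
With the tool pointing down it reaches from about 400 to 875 mm from the base axis. Payload 4.4 kg.
Tool frame: the origin (TCP) lies midway between the tips of the shut fingers; the grasp point (between the pads) lies 19 mm behind it; z points along the fingers, y is the line along which they close (so a half turn about z gives the same grasp; the last joint's range is limited). The gripper opens to 85 mm and grips with 20 to 120 N. Pads are 22 mm wide; open, the fingers measure 114 mm over their backs; the gripper's body (76 mm by 85 mm) begins 54 mm behind the grasp point. The pads swing forward as they close: fully open they stand 13 mm farther back than shut.
Start: joints at [1.243, 0.628, 0.038, 1.517, -0.027, 0.996, -0.02], TCP at [168.261, -627.859, 204.713] pointing down, gripper open.
Joint ranges: [-3.06, 3.06], [-0.37, 2.12], [-1.25, 1.32], [0.18, 2.47], [-1.1, 4.24], [0.23, 1.98], [-2.94, 2.94]. Speed limits (rad/s): [2.57, 2.57, 3.14, 3.14, 3.14, 3.14, 3.14].

### API

Orientations are given as [roll, pitch, yaw] about the fixed x, y, z axes, in that order (R = Rz(yaw) Ry(pitch) Rx(roll)).
In Python, from cell import read_state, get_image, finish_job gives the robot as it stands.
- The arm moves only by the tool send_rows, never from a script. Its argument "series" is a list of rows, each an object of numbers: "ax", "ay", "az": the turn, a rotation vector about the tool's x, y, z in rad; "dx", "dy", "dz": the shift along the tool's x, y, z in cm; "hand": the closure, from 0 (fully open) to 1 (shut). In form: [{"ax": .., "ay": .., "az": .., "dx": .., "dy": .., "dz": .., "hand": ..}, ...]. A call has 1 to 10 rows; each row is the pose to reach, as a shift and turn from the pose commanded when the call began, along the tool's axes at that moment; what a row does not reach only later rows make up. A row lasts 1/10 s, in which the tool goes at most 50 mm and 8.59 degrees, less where a joint would pass 70% of its speed; a pose out of reach is approached as far as the arm can. A call with a gripper value outside its range is refused whole. The fingers move at their own pace and stop on an object; the grip force is fixed at half the most. Time passes only in rows, so rows that repeat a pose let the fingers close. It gives the time, the measured TCP pose, the force, the opening and the grip force at its end, in the units of the state.
- read_state(): the state, without advancing time (a new reading comes with each control period).
- get_image(name): name is "scene" or "top" or "wrist"; returns a dict with "pixels" (480x640x3 uint8, red, green, blue), "mtx" (3x3 intrinsics, pixels), "k1" (the pictures are not rectified: a ray, as slopes to the right and down, at radius r is drawn at 1 + k1 r^2 times it, then the intrinsics apply), "R" (3x3) and "t" (3): a world point X has camera coordinates R X + t. Camera axes: x right, y down, z forward; pixel columns grow to the right and rows downward; lengths in mm; the calibration is good to about 2 mm. A picture is of the moment at which its call begins. There is no depth.
- finish_job(): hands the job in; it is judged then, once.
The state is a dict: "clock": time; "qpos": joint angles; "qd": joint speeds; "tau": joint torques, N m; "eef_pos": TCP position; "tool_rot": TCP orientation; "force": force on the tool from outside, world axes, zero at the start; "torque": the same for the moment, N m; "width": finger opening in mm; "gripper_force": force on a finger pad.
Only numpy, scipy, OpenCV 4.12 (cv2) and the standard library are available. Lean on these libraries where they do the work, as an engineer would, in place of code of your own. Each camera call takes 0.05 s, during which the arm holds its last target. There are 200 camera calls.

### The job

Prove the glued joint of the stick sample in the bench pull tester: grip the crank's loose wooden sleeve and wind clockwise (seen from above) until the pointer stands between the two bars on the spring housing, without running past the second bar, and keep it there for two seconds. Wind back, never letting go of the sleeve while the joint is under pull, until the pointer is home again and the sample is slack. Then let go, lift the sample out of the two forks and lay it, not drop it, flat inside the plywood tray, leaving the other things on the bench where they are.

Things in the scene. Friction and masses are not known exactly. Their poses are not given: they have to be found in the camera images.
- tester: Bench pull tester, fixed: steel base plate 130 x 490 x 12 mm. Origin on the bench near the middle of the base; z up, its y axis runs along its length. At y = -170 mm is the green gear housing (100 x 110 mm, top at 100 mm) carrying the crank, at y = +196 mm the green spring housing. Between them two forks on low guide rods (below 32 mm) hold the sample along the line x = 0.
- carriage_fork (a point): Middle of the slot floor of the carriage fork (aluminium, 61 mm above the bench; slot 21 mm wide, open at the top, prongs up to 89 mm). Plate 12 mm thick, 45 mm wide, on a 75 x 28 mm foot up to 39 mm. It stands at y = 0 of the tester when the crank reads 0 and moves 9 mm towards -y (the crank) per rad of crank.
- sprung_fork (a point): The same point of the sprung fork, of the same shape, at y = +85 mm of the tester when the pointer is home. It carries the pointer and moves with it.
- spring_housing (a point): Centre of the top of the spring housing (90 x 92 mm, top at 88 mm). On it stand two steel cross bars, 4 mm thick and 8 mm high, parted in the middle by the slot of the pointer: centres 1 mm (far from crank) and -19 mm (near crank) from this point along the tester's y.
- crank_axis (a point): A point on the upright axis of the crank, at the height of the middle of the sleeve (158 mm above the bench). It does not move; the sleeve goes round it at 60 mm radius.
- sleeve_mid (a point): Middle of the crank's grip sleeve: an upright wooden cylinder, 27 mm diameter, 64 mm long (126 to 190 mm above the bench; steel washer above it to 196 mm), spinning freely on its pin, so that a hand holding it need not turn. The flat crank arm, 20 mm wide, lies just below it, top at 122 mm; the hub on the axis reaches 128 mm.
- crank (a joint): Crank angle in rad; grows clockwise seen from above. Starts between 0 and 2, travels -0.3 to 10. Friction (0.03 N m) holds it while slack; under pull the spring drives it back if let go. After 0.7 to 2.8 rad of slack the forks bear on the sample's heads and the pointer starts to move, then at 9 mm per rad.
- gauge (a joint): Stretch of the measuring spring in m = how far the pointer has moved from home towards the crank; 0 = home, no pull. The spring starts at 2 N and adds 4 N per 10 mm. The two bars have their centres at 28 and 48 mm and are 4 mm thick: right is between them, 30 to 46 mm (14 to 20 N), best 38 mm. 56 mm and more spoils the joint.
- pointer_tip (a point): Top middle of the pointer, an upright steel post (5 mm thick along its travel, with a round 18 mm disc on top, 127 mm above the bench) with a thin cross wire just over the bars; it stands in the slot on top of the spring housing. At y = +225 mm of the tester when home; the bars' centres are at y = +197 and +177 mm.
- stick: Stick sample, loose, about 0.15 kg: wooden rod of 18 mm diameter lying in both fork slots, axis 70 mm above the bench, with a brass collar (glued joint, 23 mm diameter, 30 mm long) in the middle and dark heads of 22 mm length outside the forks: a round knob, 36 mm, at -y, a square block, 34 mm, at +y. Length 166 mm, 122 mm between heads. Origin: collar centre, on the axis; y along the rod.
- tray: Open plywood tray, fixed, 150 (x) x 240 (y) x 30 mm high, walls 6 mm thick. Origin at the centre of its underside.
- tray_in (a point): Centre of the tray's inner floor (the stick's axis lies 17 to 18 mm above the floor when it rests there).
- glue: White glue bottle, 48 mm diameter, 120 mm tall, beyond the tester. Bystander: leave alone. Origin under its middle.
- sandblock: Cork sanding block 100 x 60 x 30 mm, to the right of the tester. Bystander: leave alone. Origin under its middle.
- pencil: Carpenter's pencil 160 x 7.5 mm, beyond the tester towards the tray. Bystander: leave alone. Origin under its middle.
- mug: White mug, 80 mm wide, 95 mm tall, beyond the tester. Bystander: leave alone. Origin under its middle.
- tin: Plain metal tin, 60 mm diameter, 70 mm tall, beyond the tray. Bystander: leave alone. Origin under its middle.
- screwdriver: Screwdriver lying to the right of the tester. Bystander: leave alone. Origin under its middle.
- wedge: Small wooden block 60 x 40 x 22 mm, beyond the tester towards the tray. Bystander: leave alone. Origin under its middle.
- offcut: Wooden offcut 22 x 22 x 140 mm, beyond the crank. Bystander: leave alone. Origin under its middle.
- sleeve: The grip sleeve itself (see sleeve_mid); origin at the centre of its lower end, z up.

How it is judged (in metres and radians):
On the way, in this order (a step that is already met when the one before it is completed fails the run):
1. the crank has pulled the joint so that the pointer stands between the bars (29 to 47 mm) and stays there for 1.5 s (value of joint gauge between 0.029 and 0.047 m and value of joint crank above 5 rad), for 1.5 s.
2. wound back: the pointer is home (within 3 mm), the stick still lying in the forks (value of joint gauge below 0.003 m and z of stick in the frame of tester below 0.085 m), for 0.2 s.
At the end, for the whole second after the job is handed in: The stick lies flat and still inside the tray (its centre over the tray's floor, rod level within about 7 degrees, axis less than 26 mm above the floor), the pointer is home within 3 mm and the crank stands still (x of stick in the frame of tray_in between -0.062 and 0.062 m and y of stick in the frame of tray_in between -0.1 and 0.1 m and z of stick in the frame of tray_in below 0.026 m and angle between stick's own y axis and vertical between 1.45 and 1.69 rad and linear speed of stick below 0.03 m/s and value of joint gauge below 0.003 m and velocity of joint crank between -0.1 and 0.1 rad/s); the robot touches nothing.
It fails at once if the sleeve is not gripped (under 3 N) while the joint is under pull (pointer more than 6 mm from home) (value of joint gauge above 0.006 m and contact force between the fingers and sleeve below 3 N).
It fails at once if the joint is overstrained: pointer 56 mm or more from home (value of joint gauge above 0.056 m).
It fails at once if the stick is dropped or thrown (free and faster than 0.8 m/s) (linear speed of stick above 0.8 m/s and contact force between the fingers and stick below 0.5 N).
It fails at once if a bystander is moved by more than 40 mm (distance of any of glue, sandblock, pencil, mug, tin, screwdriver, wedge, offcut from where it was at the start of the episode above 0.04 m).
It also fails if it takes over 72 s, if anything falls off the work surface, if the arm or the gripper's body presses on something with over 40 N, if the wrist force passes 120 N, or if a joint passes its speed limit or range.

## Working session

There is one attempt and no reset: what is moved stays moved. The work goes in short steps, Python scripts to look and compute and a tool call to move; the robot and the scene stay as the last step left them, time stands still between calls to the robot, and variables do not carry over. Pictures are saved under pics/ and viewed, at most 10 in all, crops included, and the job is handed in when it is done.

Besides the shell and the picture viewer there is one more tool, called after "Emit:" as a command line: name --argument value ..., lists and objects as JSON in quotes. send_rows: Moves the arm, as the interface text tells. Its arguments: {"type":"object","properties":{"series":{"type":"array","items":{"type":"object","properties":{"ax":{"type":"number"},"ay":{"type":"number"},"az":{"type":"number"},"dx":{"type":"number"},"dy":{"type":"number"},"dz":{"type":"number"},"hand":{"type":"number"}}}}},"required":["series"]}

```bash
mkdir -p pics; cat > h.py <<'E'
import numpy as np,cv2
from cell import read_state,get_image,finish_job
def snap(n,f=None):
    d=get_image(n)
    for k in('mtx','R','t'): d[k]=np.array(d[k],float)
    d['t']=d['t'].ravel(); d['pixels']=np.array(d['pixels'],np.uint8)
    if f: cv2.imwrite('pics/'+f,d['pixels'][:,:,::-1])
    return d
def ray(d,u,v):
    K=d['mtx'];k=d['k1']
    p=np.array([(u-K[0,2])/K[0,0],(v-K[1,2])/K[1,1]]);q=p.copy()
    for _ in range(20): q=p/(1+k*(q@q))
    return -d['R'].T@d['t'], d['R'].T@np.array([q[0],q[1],1])
def onz(d,u,v,z):
    c,r=ray(d,u,v); return c+r*(z-c[2])/r[2]
def tri(a,b):
    c1,r1=ray(*a);c2,r2=ray(*b)
    s=np.linalg.lstsq(np.stack([r1,-r2],1),c2-c1,rcond=None)[0]
    p,q=c1+s[0]*r1,c2+s[1]*r2
    return (p+q)/2,np.linalg.norm(p-q)
def proj(d,X):
    c=d['R']@np.array(X,float)+d['t'];q=c[:2]/c[2];q=q*(1+d['k1']*(q@q))
    return d['mtx'][:2,:2]@q+d['mtx'][:2,2]
E
python3 - <<'E'
from h import *
np.set_printoptions(precision=3,suppress=True)
for n in('scene','top','wrist'):
    d=snap(n,n+'0.png');print(n,-d['R'].T@d['t'],d['R'].tolist())
print(read_state())
E
```

```text
scene [1354.451 -551.059  673.611] [[0.5371092459301309, 0.8432516512201489, 0.020983580506152864], [0.4489904023274624, -0.26474802244676576, -0.8534143795533036], [-0.7140877232904856, 0.4677981801215338, -0.5208105088425075]]
top [ 411.4    -54.611 1335.026] [[-0.004927593809607682, -0.9997879634246892, 0.019993674258614223], [-0.9906302638601996, 0.0021516595088336295, -0.13655420420341885], [0.13648223013828023, -0.02047922245765457, -0.9904308165157277]]
wrist [ 249.686 -605.834  372.525] [[0.259960502469289, -0.9656183757734554, -0.0012998171218797391], [-0.9122619445473367, -0.24603688707202245, 0.32748128913057306], [-0.3165417534648912, -0.08394642677651228, -0.9448567699629552]]
{'clock': 0.15, 'qpos': array([ 1.243,  0.629,  0.038,  1.518, -0.027,  0.996, -0.02 ]), 'qd': array([-0.001, -0.002, -0.001, -0.003,  0.   ,  0.001, -0.002]), 'tau': array([  0.001, -56.38 ,   1.227, -19.365,   0.011,   0.008,  -0.   ]), 'eef_pos': array([ 168.136, -627.382,  204.011]), 'tool_rot': array([-3.14 ,  0.   ,  0.262]), 'force': array([ 0.849, -0.449, -1.019]), 'torque': array([-0.052, -0.023,  0.02 ]), 'gripper_force': 0.0, 'width': 85.27843792313267}
```

View pics/scene0.png

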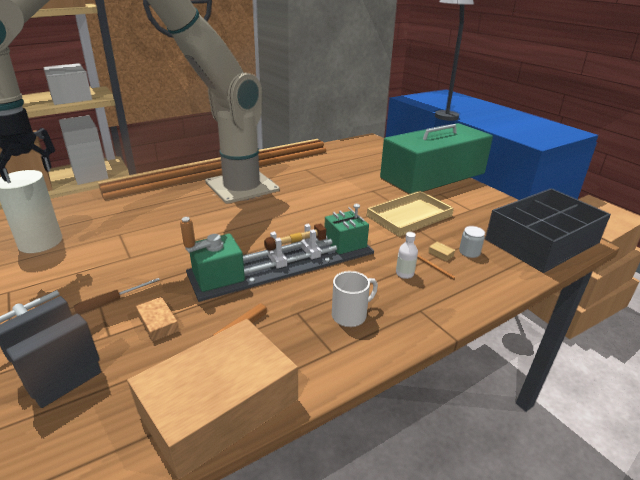

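View pics/top0.png

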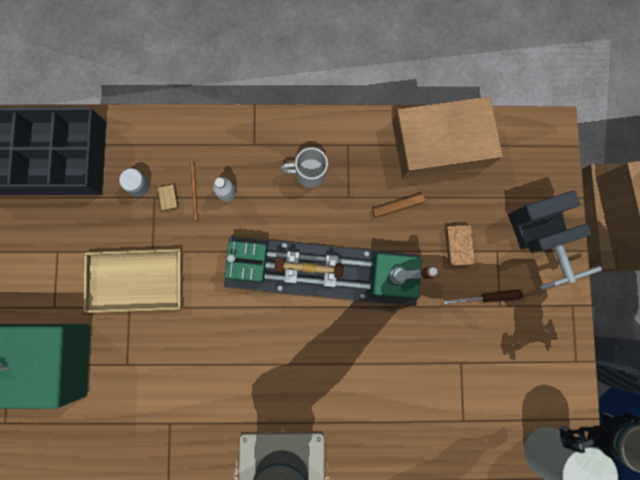

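The scene shows the tester from (190,285) to (372,250), with the sleeve at (187,233) and the tray at (410,212). The top view has the housing corners near (375..420, 255..300), the sleeve at (431,271), the stick at about (309,268) and the tray at (132,280).

```bash
python3 - <<'E'
import cv2,numpy as np
a=cv2.imread('pics/top0.png')[228:308,218:444];b=cv2.imread('pics/scene0.png')[198:296,180:380]
a=cv2.resize(a,None,fx=3.5,fy=3.5,interpolation=2);b=cv2.resize(b,None,fx=3,fy=3,interpolation=2)
c=np.zeros((a.shape[0]+b.shape[0],800,3),np.uint8);c[:a.shape[0],:a.shape[1]]=a;c[a.shape[0]:,:b.shape[1]]=b
print(a.shape,b.shape);cv2.imwrite('pics/c1.png',c)
E
```

```text
(280, 791, 3) (294, 600, 3)
```

View pics/c1.png

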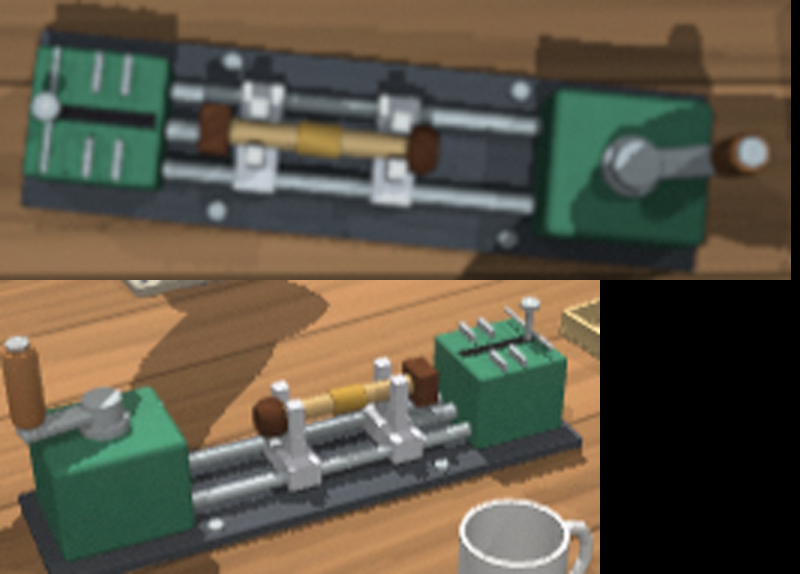

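The crop shows the pointer disc at crop (46,106) and (531,302), the washer at (752,153) and (17,343), the hub at (632,165) and (105,398), and the collar at (320,140) and (349,400). The knob end of the stick points towards the crank.

```bash
python3 - <<'E'
from h import *
np.set_printoptions(precision=1,suppress=True)
t=snap('top');s=snap('scene')
T=lambda u,v:(218+u/3.5,228+v/3.5)
S=lambda u,v:(180+u/3,198+(v-280)/3)
P={}
for n,a,b in[('washer',(752,153),(17,343)),('disc',(46,106),(531,302)),('hub',(632,165),(105,398)),('collar',(320,138),(349,398)),('knob',(425,148),(270,418)),('block',(214,130),(420,383))]:
    P[n]=tri((t,*T(*a)),(s,*S(*b)));print(n,*P[n])
g=np.mean([onz(t,*T(*c),100) for c in[(553,88),(713,100),(703,245),(545,235)]],0)
h=np.mean([onz(t,*T(*c),88) for c in[(38,47),(170,57),(160,188),(25,180)]],0)
hs=np.mean([onz(s,*S(*c),88) for c in[(435,337),(530,312),(565,357),(478,383)]],0)
print('gear',g,'spring',h,hs)
d=h-g;print('len',np.linalg.norm(d),'yaw of +y',np.degrees(np.arctan2(d[1],d[0]))-90)
m=cv2.inRange(cv2.cvtColor(t['pixels'],cv2.COLOR_RGB2HSV),(18,70,120),(32,255,255))
m[:, :80]=0;m[:,185:]=0;m[:245]=0;m[315:]=0
x,y,w,hh=cv2.boundingRect(cv2.morphologyEx(m,cv2.MORPH_OPEN,np.ones((3,3))));print('tray',x,y,w,hh)
for u,v in[(84,253),(180,249),(182,309),(87,314)]:print(onz(t,u,v,30))
E
```

```text
washer [ 485.6 -337.1  192.7] 4.267702389302919
disc [523.7 116.  124.4] 4.873187518786894
hub [ 482.5 -273.8  123. ] 3.9486411332352858
collar [506.1 -65.6  70. ] 6.661513233141387
knob [ 498.7 -138.7   69.1] 6.079966374847961
block [511.4   6.6  66. ] 3.4508505438909185
gear [ 482.  -277.6  100. ] spring [517.5  83.2  88. ] [526.3  87.5  88. ]
len 362.689418740371 yaw of +y -5.619274397734117
tray 83 249 98 64
[545.  496.1  30. ]
[554.6 255.6  30. ]
[405.5 246.4  30. ]
[393.7 480.7  30. ]
```

Emit:
send_rows --series '[{"dz": -4,"hand": 0},{"dx": 3,"dy": -1.5,"dz": -6.5,"az": -0.13,"hand": 0},{"dx": 38,"dy": -19.8,"dz": -6.5,"az": -1.21,"hand": 0},{"dx": 38,"dy": -19.8,"dz": -6.5,"az": -1.21,"hand": 0},{"dx": 38,"dy": -19.8,"dz": -6.5,"az": -1.21,"hand": 0},{"dx": 38,"dy": -19.8,"dz": -6.5,"az": -1.21,"hand": 0},{"dx": 38,"dy": -19.8,"dz": -6.5,"az": -1.21,"hand": 0},{"dx": 38,"dy": -19.8,"dz": -6.5,"az": -1.21,"hand": 0},{"dx": 38,"dy": -19.8,"dz": -6.5,"az": -1.21,"hand": 0},{"dx": 38,"dy": -19.8,"dz": -6.5,"az": -1.21,"hand": 0}]'

```text
invalid input at $.series[0]: expected keys ax, ay, az, dx, dy, dz, hand
```

Emit:
send_rows --series '[{"hand": 0},{"hand": 0},{"hand": 0}]'

```text
invalid input at $.series[0]: expected keys ax, ay, az, dx, dy, dz, hand
```

```bash
python3 - <<'E'
from h import *
np.set_printoptions(precision=3,suppress=True)
s=read_state();print(s['clock'],s['eef_pos'],s['tool_rot'],s['qpos'],s['force'])
d=snap('wrist','w1.png')
print(-d['R'].T@d['t'],proj(d,[485.6,-337.1,196]),proj(d,[482.3,-276,128]))
E
```

```text
0.25 [ 168.156 -627.572  204.295] [-3.141  0.     0.262] [ 1.243  0.629  0.038  1.518 -0.027  0.996 -0.02 ] [-0.586 -0.021  0.452]
[ 249.724 -606.002  372.916] [1671.27  2545.797] [231.082 105.365]
```

View pics/w1.png

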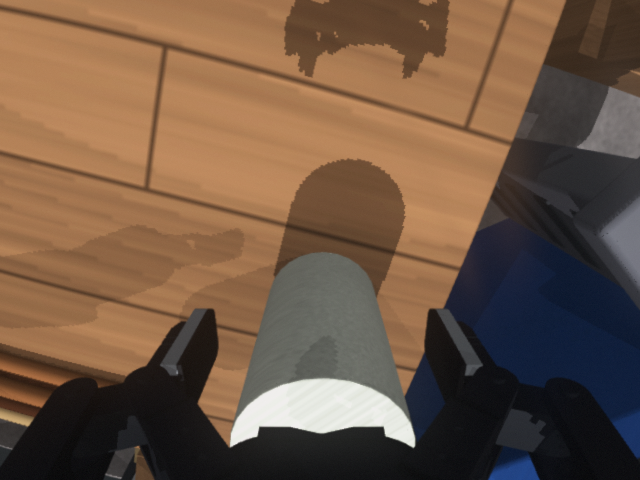

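The arm has not moved. A white cylinder stands under the gripper at (325,400), so I will rise straight up before moving across.

Emit:
send_rows --series '[{"ax": 0,"ay": 0,"az": 0,"dx": 0,"dy": 0,"dz": -3,"hand": 0},{"ax": 0,"ay": 0,"az": 0,"dx": 0,"dy": 0,"dz": -6.5,"hand": 0},{"ax": 0,"ay": 0,"az": 0,"dx": 0,"dy": 0,"dz": -9,"hand": 0},{"ax": 0,"ay": 0,"az": -1.21,"dx": 38,"dy": -19.8,"dz": -9,"hand": 0},{"ax": 0,"ay": 0,"az": -1.21,"dx": 38,"dy": -19.8,"dz": -7,"hand": 0},{"ax": 0,"ay": 0,"az": -1.21,"dx": 38,"dy": -19.8,"dz": -6.5,"hand": 0},{"ax": 0,"ay": 0,"az": -1.21,"dx": 38,"dy": -19.8,"dz": -6.5,"hand": 0},{"ax": 0,"ay": 0,"az": -1.21,"dx": 38,"dy": -19.8,"dz": -6.5,"hand": 0},{"ax": 0,"ay": 0,"az": -1.21,"dx": 38,"dy": -19.8,"dz": -6.5,"hand": 0},{"ax": 0,"ay": 0,"az": -1.21,"dx": 38,"dy": -19.8,"dz": -6.5,"hand": 0}]'

```text
clock: 1.3
eef_pos: [426.9, -390.3, 275.3]
tool_rot: [3.141, 0.0, 1.318]
force: [0.5, -0.7, -0.2]
width: 85.3
gripper_force: 0.0
```

```bash
python3 - <<'E'
from h import *
np.set_printoptions(precision=3,suppress=True)
s=read_state();print(s['clock'],s['eef_pos'],s['tool_rot'],s['qpos'],s['force'])
E
```

```text
1.3 [ 426.927 -390.307  275.277] [3.141 0.    1.318] [ 0.869  0.463 -0.27   1.625  0.136  1.071  0.308] [ 0.468 -0.714 -0.217]
```

Emit:
send_rows --series '[{"ax": 0,"ay": 0,"az": 0,"dx": 0,"dy": 0,"dz": 0,"hand": 0},{"ax": 0,"ay": 0,"az": 0,"dx": 0,"dy": 0,"dz": 0,"hand": 0}]'

```text
clock: 1.5
eef_pos: [426.6, -390.6, 275.0]
tool_rot: [-3.141, -0.0, 1.314]
force: [-0.5, -0.4, 0.4]
width: 85.3
gripper_force: 0.0
```

```bash
cat >> h.py <<'E'
from scipy.spatial.transform import Rotation as Ro
def go(X,yaw=1.473):  # shift in tool axes (cm) from measured pose to X
    s=read_state();R=Ro.from_euler('xyz',s['tool_rot'])
    d=R.inv().apply(np.array(X)-s['eef_pos'])/10
    print('t',round(s['clock'],2),'tcp',s['eef_pos'].round(1),'rot',s['tool_rot'].round(3),'F',s['force'].round(1),'shift cm',d.round(2),'turn',(R.inv()*Ro.from_euler('xyz',[np.pi,0,yaw])).as_rotvec().round(3))
E
python3 - <<'E'
from h import *
go([485.6,-337,265])
E
```

```text
t 1.5 tcp [ 426.6 -390.6  275. ] rot [-3.141 -0.     1.314] F [-0.5 -0.4  0.4] shift cm [6.68 4.35 1.  ] turn [-0.    -0.    -0.159]
```

Emit:
send_rows --series '[{"ax": 0,"ay": 0,"az": -0.1,"dx": 3.5,"dy": 2.2,"dz": 0,"hand": 0},{"ax": 0,"ay": 0,"az": -0.16,"dx": 6.7,"dy": 4.35,"dz": 1,"hand": 0},{"ax": 0,"ay": 0,"az": -0.16,"dx": 6.7,"dy": 4.35,"dz": 1,"hand": 0},{"ax": 0,"ay": 0,"az": -0.16,"dx": 6.7,"dy": 4.35,"dz": 1,"hand": 0}]'

```text
clock: 1.9
eef_pos: [484.2, -339.0, 264.7]
tool_rot: [-3.14, 0.001, 1.47]
force: [-0.2, -0.4, -0.4]
width: 85.5
gripper_force: 0.0
```

```bash
python3 - <<'E'
from h import *
go([485.6,-337,139])
d=snap('wrist','w2.png');print(proj(d,[485.6,-337.1,196]),proj(d,[482.3,-276,128]))
E
```

```text
t 1.9 tcp [ 484.2 -339.   264.7] rot [-3.14e+00  1.00e-03  1.47e+00] F [-0.2 -0.4 -0.4] shift cm [ 0.22  0.14 12.57] turn [-0.001  0.001 -0.003]
[322.90367262 235.31831323] [311.05648197 136.05989801]
```

View pics/w2.png

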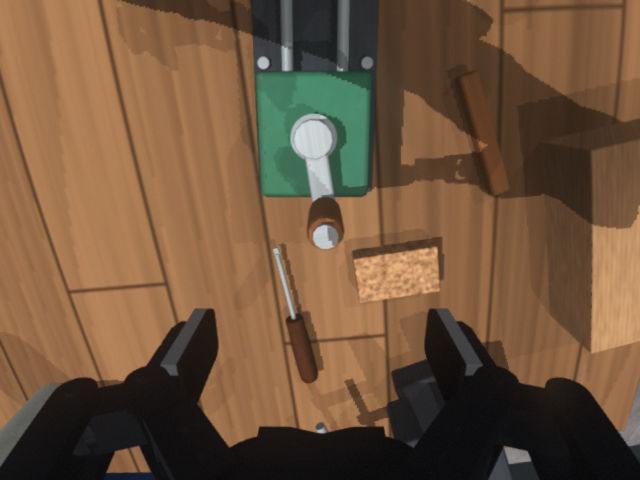

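The washer is at (325,237) and the hub at (315,137), both within 2-4 px of prediction. I will go down and grip.

Emit:
send_rows --series '[{"ax": 0,"ay": 0,"az": 0,"dx": 0.12,"dy": 0.22,"dz": 4,"hand": 0},{"ax": 0,"ay": 0,"az": 0,"dx": 0.12,"dy": 0.22,"dz": 8,"hand": 0},{"ax": 0,"ay": 0,"az": 0,"dx": 0.12,"dy": 0.22,"dz": 11,"hand": 0},{"ax": 0,"ay": 0,"az": 0,"dx": 0.12,"dy": 0.22,"dz": 12.5,"hand": 0},{"ax": 0,"ay": 0,"az": 0,"dx": 0.12,"dy": 0.22,"dz": 12.5,"hand": 1},{"ax": 0,"ay": 0,"az": 0,"dx": 0.12,"dy": 0.22,"dz": 12.5,"hand": 1},{"ax": 0,"ay": 0,"az": 0,"dx": 0.12,"dy": 0.22,"dz": 12.5,"hand": 1},{"ax": 0,"ay": 0,"az": 0,"dx": 0.12,"dy": 0.22,"dz": 12.5,"hand": 1},{"ax": 0,"ay": 0,"az": 0,"dx": 0.12,"dy": 0.22,"dz": 12.5,"hand": 1},{"ax": 0,"ay": 0,"az": 0,"dx": 0.12,"dy": 0.22,"dz": 12.5,"hand": 1}]'

```text
clock: 2.95
eef_pos: [488.2, -337.9, 141.7]
tool_rot: [3.139, 0.002, 1.472]
force: [-0.0, 0.8, 5.3]
width: 24.9
gripper_force: 59.1
```

```bash
python3 - <<'E'
from h import *
go([486.5,-338,139]);s=read_state();print(s['width'],s['gripper_force'],s['qpos'].round(2))
d=snap('wrist');o=d['pixels']
for u,v in [(315,137)]:
    pass
t=snap('top','t2.png')
E
```

```text
t 2.95 tcp [ 488.2 -337.9  141.7] rot [3.139e+00 2.000e-03 1.472e+00] F [-0.   0.8  5.3] shift cm [-0.02 -0.17  0.27] turn [ 0.003  0.002 -0.001]
24.883544033673488 59.067650225479156 [ 0.74  0.63 -0.28  1.74  0.23  0.8   0.24]
```

```bash
cat >> h.py <<'E'
def rows(C,r,d0,d1,n,hold=0,a0=None,z=0,per=0.15):
    # winding rows in tool axes (cm) about axis C from present pose; d in rad clockwise
    s=read_state();R=Ro.from_euler('xyz',s['tool_rot'])
    p=R.inv().apply(s['eef_pos']-np.array([C[0],C[1],s['eef_pos'][2]]))
    a=np.arctan2(p[1],p[0]);print('alpha',a.round(3),'r',np.hypot(p[0],p[1]).round(1))
    for i in range(1,n+1):
        b=a+d0+(d1-d0)*i/n
        print((r*np.cos(b)-p[0]).round(1)/10,(r*np.sin(b)-p[1]).round(1)/10)
def col(d):
    m=cv2.inRange(cv2.cvtColor(d['pixels'],cv2.COLOR_RGB2HSV),(20,130,100),(30,255,255))
    return m
E
python3 - <<'E'
from h import *
np.set_printoptions(precision=1,suppress=True)
t=cv2.imread('pics/top0.png')
d=snap('top');T=lambda u,v:(218+u/3.5,228+v/3.5)
e=np.array([.098,.995]);O=np.array([482,-277.6])+170*e
print('origin',O)
for n,pt,z in[('carr',[(400,108),(398,170)],89),('spr',[(261,100),(257,157)],89),('disc',[(46,106)],127),('hub',[(632,165)],128)]:
    X=np.mean([onz(d,*T(*p),z) for p in pt],0);print(n,X,'y',(X[:2]-O)@e,'x',(X[:2]-O)@[.995,-.098])
w=snap('wrist')
# geometry of w2 picture: camera pose offset = translation from now
import json
s=read_state();w['t']=w['t']-w['R']@(np.array([484.2,-339,264.7])-s['eef_pos'])
print(onz(w,325,237,196),onz(w,315,137,128))
rows((484.3,-276.5),60,0,1.2,10)
E
```

```text
origin [ 498.7 -108.5]
carr [ 502.2 -122.3   89. ] y -13.480188832796404 x 4.902608348243406
spr [509.7 -26.7  89. ] y 82.45598508535728 x 2.9925568826072984
disc [522.  113.5 127. ] y 223.1777942454841 x 1.5040517461718996
hub [ 481.5 -274.8  128. ] y -167.19658011826743 x -0.8004238486796067
[ 487.2 -338.6  196. ] [ 485.8 -277.3  128. ]
alpha 2.979 r 61.6
0.08 -0.74
0.09 -1.46
0.19 -2.17
0.38 -2.87
0.64 -3.54
0.9800000000000001 -4.17
1.4 -4.76
1.8800000000000001 -5.29
2.43 -5.76
3.02 -6.16
```

Emit:
send_rows --series '[{"ax": 0,"ay": 0,"az": 0,"dx": 0.05,"dy": -0.74,"dz": 0,"hand": 1},{"ax": 0,"ay": 0,"az": 0,"dx": 0.1,"dy": -1.46,"dz": 0,"hand": 1},{"ax": 0,"ay": 0,"az": 0,"dx": 0.19,"dy": -2.17,"dz": 0,"hand": 1},{"ax": 0,"ay": 0,"az": 0,"dx": 0.38,"dy": -2.87,"dz": 0,"hand": 1},{"ax": 0,"ay": 0,"az": 0,"dx": 0.64,"dy": -3.54,"dz": 0,"hand": 1},{"ax": 0,"ay": 0,"az": 0,"dx": 0.98,"dy": -4.17,"dz": 0,"hand": 1},{"ax": 0,"ay": 0,"az": 0,"dx": 1.4,"dy": -4.76,"dz": 0,"hand": 1},{"ax": 0,"ay": 0,"az": 0,"dx": 1.88,"dy": -5.29,"dz": 0,"hand": 1},{"ax": 0,"ay": 0,"az": 0,"dx": 2.43,"dy": -5.76,"dz": 0,"hand": 1},{"ax": 0,"ay": 0,"az": 0,"dx": 3.02,"dy": -6.16,"dz": 0,"hand": 1}]'

```text
clock: 4.15
eef_pos: [428.8, -302.2, 141.6]
tool_rot: [3.14, 0.002, 1.471]
force: [-0.2, -2.4, 9.3]
width: 24.8
gripper_force: 59.8
```

```bash
python3 - <<'E'
from h import *
go([486.5,-338,139]);s=read_state();print(s['width'],s['gripper_force'],s['torque'].round(2))
d=snap('scene','s3.png')
rows((484.5,-277),60,0,1.2,10)
E
```

```text
t 4.15 tcp [ 428.8 -302.2  141.6] rot [3.140e+00 2.000e-03 1.471e+00] F [-0.2 -2.4  9.3] shift cm [-2.98  6.1   0.28] turn [ 0.002  0.002 -0.002]
24.759036540341853 59.824987517204136 [-0.28  0.08  0.  ]
alpha -2.069 r 61.0
0.7 -0.22000000000000003
1.3800000000000001 -0.44000000000000006
2.09 -0.58
2.81 -0.64
3.53 -0.61
4.24 -0.49000000000000005
4.93 -0.29
5.59 -0.01
6.21 0.35
6.790000000000001 0.78
```

Emit:
send_rows --series '[{"ax": 0,"ay": 0,"az": 0,"dx": 0.7,"dy": -0.24,"dz": 0,"hand": 1},{"ax": 0,"ay": 0,"az": 0,"dx": 1.38,"dy": -0.46,"dz": 0,"hand": 1},{"ax": 0,"ay": 0,"az": 0,"dx": 2.09,"dy": -0.58,"dz": 0,"hand": 1},{"ax": 0,"ay": 0,"az": 0,"dx": 2.81,"dy": -0.64,"dz": 0,"hand": 1},{"ax": 0,"ay": 0,"az": 0,"dx": 3.53,"dy": -0.61,"dz": 0,"hand": 1},{"ax": 0,"ay": 0,"az": 0,"dx": 4.24,"dy": -0.49,"dz": 0,"hand": 1},{"ax": 0,"ay": 0,"az": 0,"dx": 4.93,"dy": -0.29,"dz": 0,"hand": 1},{"ax": 0,"ay": 0,"az": 0,"dx": 5.59,"dy": -0.01,"dz": 0,"hand": 1},{"ax": 0,"ay": 0,"az": 0,"dx": 6.21,"dy": 0.35,"dz": 0,"hand": 1},{"ax": 0,"ay": 0,"az": 0,"dx": 6.79,"dy": 0.78,"dz": 0,"hand": 1}]'

```text
clock: 5.2
eef_pos: [442.9, -234.2, 141.6]
tool_rot: [3.142, 0.001, 1.471]
force: [-2.3, -0.2, 12.2]
width: 24.6
gripper_force: 60.2
```

```bash
cat >> h.py <<'E'
def gauge(f=None):
    # disc by brightness gained against the home picture, near the disc's track
    d=snap('scene',f);h=cv2.imread('pics/scene0.png')[:,:,::-1]
    df=d['pixels'].astype(int).min(2)-h.astype(int).min(2)
    H=np.array([523.7,116,126.]);e=np.array([.098,.995,0])
    a=proj(d,H);b=proj(d,H-60*e);n=(b-a)/np.linalg.norm(b-a)
    vv,uu=np.mgrid[0:480,0:640];L=(uu-a[0])*n[0]+(vv-a[1])*n[1];W=-(uu-a[0])*n[1]+(vv-a[1])*n[0]
    m=(df>30)&(abs(W)<4)&(L>-4)&(L<np.linalg.norm(b-a)+4)
    print('disc home',a,'60mm',b,'px',m.sum(),'gauge mm',(L[m].mean()*60/np.linalg.norm(b-a)).round(1) if m.sum() else None)
    k=cv2.morphologyEx(col(d),cv2.MORPH_OPEN,np.ones((2,2)));k[:220]=0;k[255:]=0;k[:,:260]=0;k[:,330:]=0
    k0=cv2.morphologyEx(col({'pixels':np.ascontiguousarray(h)}),cv2.MORPH_OPEN,np.ones((2,2)));k0[:220]=0;k0[255:]=0;k0[:,:260]=0;k0[:,330:]=0
    c=[np.argwhere(q>0).mean(0)[::-1] for q in(k,k0)]
    print('collar',c[0].round(1),c[1].round(1),'moved mm',np.round((onz(d,*c[1],75)-onz(d,*c[0],75))@e,1))
E
python3 - <<'E'
from h import *
go([486.5,-338,139]);s=read_state();print(s['width'],s['gripper_force'],s['torque'].round(2))
gauge('s4.png')
rows((484.5,-277),60,0,1.2,10)
E
```

```text
t 5.2 tcp [ 442.9 -234.2  141.6] rot [3.142e+00 1.000e-03 1.471e+00] F [-2.3 -0.2 12.2] shift cm [-9.89  5.37  0.27] turn [ 0.     0.001 -0.002]
24.566730920484883 60.218263218412176 [-0.04  0.57  0.01]
disc home [356.16912627 204.92458404] 60mm [336.87570902 209.23915629] px 26 gauge mm 18.4
collar [289.6 239.5] [296.5 237.6] moved mm 20.0
alpha -0.84 r 59.6
0.53 0.48
0.97 1.05
1.34 1.67
1.64 2.33
1.85 3.0100000000000002
1.98 3.72
2.02 4.4399999999999995
1.98 5.16
1.85 5.86
1.64 6.55
```

```bash
python3 - <<'E'
from h import *
t=snap('top','t4.png')
A=[cv2.resize(cv2.imread('pics/'+f)[198:250,260:380],None,fx=3.3,fy=3.3,interpolation=2) for f in('scene0.png','s4.png')]
B=[cv2.resize(cv2.imread('pics/'+f)[232:302,220:345],None,fx=3.2,fy=3.2,interpolation=2) for f in('top0.png','t4.png')]
a=np.hstack(A);b=np.hstack(B);print(a.shape,b.shape)
c=np.zeros((a.shape[0]+b.shape[0],800,3),np.uint8);c[:a.shape[0],:a.shape[1]]=a;c[a.shape[0]:,:b.shape[1]]=b
cv2.imwrite('pics/c2.png',c)
E
```

```text
(172, 792, 3) (224, 800, 3)
```

View pics/c2.png

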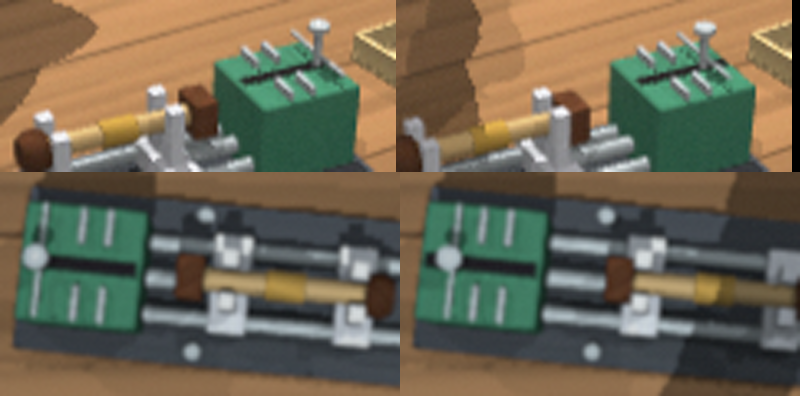

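The disc has moved about 4 px in the top view and 3 px in the scene view, so the gauge reads about 9 mm. That fits the slack ending at crank 2.8. About 3.2 rad more is needed.

Emit:
send_rows --series '[{"ax": 0,"ay": 0,"az": 0,"dx": 0.53,"dy": 0.48,"dz": 0,"hand": 1},{"ax": 0,"ay": 0,"az": 0,"dx": 0.97,"dy": 1.05,"dz": 0,"hand": 1},{"ax": 0,"ay": 0,"az": 0,"dx": 1.34,"dy": 1.67,"dz": 0,"hand": 1},{"ax": 0,"ay": 0,"az": 0,"dx": 1.64,"dy": 2.33,"dz": 0,"hand": 1},{"ax": 0,"ay": 0,"az": 0,"dx": 1.85,"dy": 3.01,"dz": 0,"hand": 1},{"ax": 0,"ay": 0,"az": 0,"dx": 1.98,"dy": 3.72,"dz": 0,"hand": 1},{"ax": 0,"ay": 0,"az": 0,"dx": 2.02,"dy": 4.44,"dz": 0,"hand": 1},{"ax": 0,"ay": 0,"az": 0,"dx": 1.98,"dy": 5.16,"dz": 0,"hand": 1},{"ax": 0,"ay": 0,"az": 0,"dx": 1.85,"dy": 5.86,"dz": 0,"hand": 1},{"ax": 0,"ay": 0,"az": 0,"dx": 1.64,"dy": 6.55,"dz": 0,"hand": 1}]'

```text
clock: 6.3
eef_pos: [510.2, -224.2, 141.6]
tool_rot: [3.141, 0.0, 1.472]
force: [-3.2, 1.1, 10.3]
width: 24.6
gripper_force: 60.0
```

```bash
cat >> h.py <<'E'
def gtop(f=None):
    d=snap('top',f);e=np.array([.098,.995,0]);r=[]
    for im in(cv2.imread('pics/top0.png')[:,:,::-1],cv2.imread('pics/t4.png')[:,:,::-1],d['pixels']):
        x=im.astype(int);m=np.zeros(x.shape[:2],bool)
        m[256:263,224:268]=(x.min(2)>120)[256:263,224:268]
        n,l,st,c=cv2.connectedComponentsWithStats(m.astype(np.uint8))
        k=1+np.argmax(st[1:,4]);r.append(c[k]);print('disc',c[k].round(1),st[k,4])
    P=[onz(d,*q,127) for q in r];print('gauge mm: t4',((P[0]-P[1])@e).round(1),'now',((P[0]-P[2])@e).round(1))
E
python3 - <<'E'
from h import *
go([486.5,-338,139]);s=read_state();print(s['width'],s['gripper_force'],s['torque'].round(2))
gtop('t5.png')
rows((484.5,-277),60,0,1.2,10)
E
```

```text
t 6.3 tcp [ 510.2 -224.2  141.6] rot [3.141 0.    1.472] F [-3.2  1.1 10.3] shift cm [-11.56  -1.24   0.27] turn [ 0.001  0.    -0.001]
24.647631998253438 60.00941193080507 [0.15 0.57 0.05]
disc [230.6 258.3] 39
disc [234.9 258.7] 42
disc [239.1 258.9] 43
gauge mm: t4 10.1 now 19.8
alpha 0.38 r 58.7
-0.19 0.7
-0.5700000000000001 1.31
-1.02 1.8699999999999999
-1.54 2.37
-2.1100000000000003 2.8
-2.73 3.17
-3.3899999999999997 3.46
-4.08 3.66
-4.79 3.78
-5.51 3.8200000000000003
```

Emit:
send_rows --series '[{"ax": 0,"ay": 0,"az": 0,"dx": -0.25,"dy": 0.67,"dz": 0,"hand": 1},{"ax": 0,"ay": 0,"az": 0,"dx": -0.6,"dy": 1.29,"dz": 0,"hand": 1},{"ax": 0,"ay": 0,"az": 0,"dx": -1.03,"dy": 1.86,"dz": 0,"hand": 1},{"ax": 0,"ay": 0,"az": 0,"dx": -1.54,"dy": 2.37,"dz": 0,"hand": 1},{"ax": 0,"ay": 0,"az": 0,"dx": -2.11,"dy": 2.8,"dz": 0,"hand": 1},{"ax": 0,"ay": 0,"az": 0,"dx": -2.73,"dy": 3.17,"dz": 0,"hand": 1},{"ax": 0,"ay": 0,"az": 0,"dx": -3.39,"dy": 3.46,"dz": 0,"hand": 1},{"ax": 0,"ay": 0,"az": 0,"dx": -4.08,"dy": 3.66,"dz": 0,"hand": 1},{"ax": 0,"ay": 0,"az": 0,"dx": -4.79,"dy": 3.78,"dz": 0,"hand": 1},{"ax": 0,"ay": 0,"az": 0,"dx": -5.51,"dy": 3.82,"dz": 0,"hand": 1}]'

```text
clock: 7.35
eef_pos: [543.7, -281.7, 141.7]
tool_rot: [3.14, -0.001, 1.473]
force: [0.8, 1.5, 9.8]
width: 24.6
gripper_force: 59.8
```

```bash
python3 - <<'E'
from h import *
go([486.5,-338,139]);s=read_state();print(s['width'],s['gripper_force'],s['torque'].round(2))
gtop('t6.png')
rows((484.5,-277),60,0,.72,6)
E
```

```text
t 7.35 tcp [ 543.7 -281.7  141.7] rot [ 3.140e+00 -1.000e-03  1.473e+00] F [0.8 1.5 9.8] shift cm [-6.17 -5.14  0.25] turn [ 0.002 -0.001 -0.   ]
24.57526616219637 59.76015169057064 [ 0.64  0.08 -0.02]
disc [230.6 258.3] 39
disc [234.9 258.7] 42
disc [243.9 259.1] 43
gauge mm: t4 10.1 now 30.8
alpha 1.581 r 59.4
-0.72 0.01
-1.4300000000000002 -0.13
-2.1100000000000003 -0.35
-2.7600000000000002 -0.65
-3.38 -1.02
-3.94 -1.47
```

Emit:
send_rows --series '[{"ax": 0,"ay": 0,"az": 0,"dx": -0.72,"dy": 0.01,"dz": 0,"hand": 1},{"ax": 0,"ay": 0,"az": 0,"dx": -1.43,"dy": -0.13,"dz": 0,"hand": 1},{"ax": 0,"ay": 0,"az": 0,"dx": -2.11,"dy": -0.35,"dz": 0,"hand": 1},{"ax": 0,"ay": 0,"az": 0,"dx": -2.76,"dy": -0.65,"dz": 0,"hand": 1},{"ax": 0,"ay": 0,"az": 0,"dx": -3.38,"dy": -1.02,"dz": 0,"hand": 1},{"ax": 0,"ay": 0,"az": 0,"dx": -3.94,"dy": -1.47,"dz": 0,"hand": 1},{"ax": 0,"ay": 0,"az": 0,"dx": -3.94,"dy": -1.47,"dz": 0,"hand": 1}]'

```text
clock: 8.1
eef_pos: [525.5, -321.2, 141.8]
tool_rot: [3.137, 0.001, 1.471]
force: [2.7, 0.6, 6.6]
width: 24.4
gripper_force: 59.5
```

```bash
python3 - <<'E'
from h import *
go([486.5,-338,139])
gtop('t7.png');d=snap('scene','s7.png')
A=cv2.resize(cv2.imread('pics/s7.png')[190:250,280:400],None,fx=4,fy=4,interpolation=2)
B=cv2.resize(cv2.imread('pics/t7.png')[232:302,220:320],None,fx=3.2,fy=3.2,interpolation=2)
c=np.zeros((240,800,3),np.uint8);c[:,:480]=A;c[:224,480:800]=B;cv2.imwrite('pics/c3.png',c)
rows((484.5,-277),60,0,-1.2,10)
E
```

```text
t 8.1 tcp [ 525.5 -321.2  141.8] rot [3.137e+00 1.000e-03 1.471e+00] F [2.7 0.6 6.6] shift cm [-2.06 -3.72  0.26] turn [ 0.004  0.001 -0.002]
disc [230.6 258.3] 39
disc [234.9 258.7] 42
disc [246.9 259.3] 42
gauge mm: t4 10.1 now 37.8
alpha 2.282 r 60.2
0.5900000000000001 0.42000000000000004
1.21 0.78
1.8699999999999999 1.0699999999999998
2.56 1.28
3.2700000000000005 1.4
3.9799999999999995 1.44
4.7 1.3900000000000001
5.41 1.25
6.09 1.04
6.75 0.74
```

View pics/c3.png

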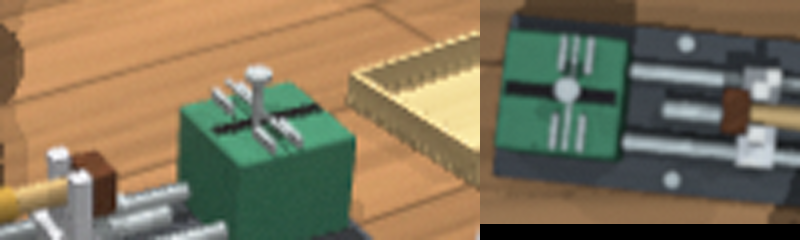

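The crop shows the cross wire at (570,50), centred between the two bars at about 38 mm. I will hold there.

Emit:
send_rows --series '[{"ax": 0,"ay": 0,"az": 0,"dx": 0,"dy": 0,"dz": 0,"hand": 1},{"ax": 0,"ay": 0,"az": 0,"dx": 0,"dy": 0,"dz": 0,"hand": 1},{"ax": 0,"ay": 0,"az": 0,"dx": 0,"dy": 0,"dz": 0,"hand": 1},{"ax": 0,"ay": 0,"az": 0,"dx": 0,"dy": 0,"dz": 0,"hand": 1},{"ax": 0,"ay": 0,"az": 0,"dx": 0,"dy": 0,"dz": 0,"hand": 1},{"ax": 0,"ay": 0,"az": 0,"dx": 0,"dy": 0,"dz": 0,"hand": 1},{"ax": 0,"ay": 0,"az": 0,"dx": 0,"dy": 0,"dz": 0,"hand": 1},{"ax": 0,"ay": 0,"az": 0,"dx": 0,"dy": 0,"dz": 0,"hand": 1},{"ax": 0,"ay": 0,"az": 0,"dx": 0,"dy": 0,"dz": 0,"hand": 1},{"ax": 0,"ay": 0,"az": 0,"dx": 0,"dy": 0,"dz": 0,"hand": 1}]'

```text
clock: 9.2
eef_pos: [526.3, -320.4, 141.7]
tool_rot: [3.137, 0.0, 1.472]
force: [2.1, 0.6, 5.9]
width: 24.7
gripper_force: 59.5
```

Emit:
send_rows --series '[{"ax": 0,"ay": 0,"az": 0,"dx": 0,"dy": 0,"dz": 0,"hand": 1},{"ax": 0,"ay": 0,"az": 0,"dx": 0,"dy": 0,"dz": 0,"hand": 1},{"ax": 0,"ay": 0,"az": 0,"dx": 0,"dy": 0,"dz": 0,"hand": 1},{"ax": 0,"ay": 0,"az": 0,"dx": 0,"dy": 0,"dz": 0,"hand": 1},{"ax": 0,"ay": 0,"az": 0,"dx": 0,"dy": 0,"dz": 0,"hand": 1},{"ax": 0,"ay": 0,"az": 0,"dx": 0,"dy": 0,"dz": 0,"hand": 1},{"ax": 0,"ay": 0,"az": 0,"dx": 0,"dy": 0,"dz": 0,"hand": 1},{"ax": 0,"ay": 0,"az": 0,"dx": 0,"dy": 0,"dz": 0,"hand": 1},{"ax": 0,"ay": 0,"az": 0,"dx": 0,"dy": 0,"dz": 0,"hand": 1},{"ax": 0,"ay": 0,"az": 0,"dx": 0,"dy": 0,"dz": 0,"hand": 1}]'

```text
clock: 10.2
eef_pos: [526.2, -320.4, 141.7]
tool_rot: [3.137, 0.0, 1.472]
force: [2.0, -0.1, 6.4]
width: 24.9
gripper_force: 59.5
```

```bash
python3 - <<'E'
from h import *
go([486.5,-338,139])
gtop()
rows((484.5,-277),60,0,-1.4,10)
E
```

```text
t 10.2 tcp [ 526.2 -320.4  141.7] rot [3.137 0.    1.472] F [ 2.  -0.1  6.4] shift cm [-2.14 -3.78  0.26] turn [ 0.005  0.    -0.001]
disc [230.6 258.3] 39
disc [234.9 258.7] 42
disc [246.8 259.3] 42
gauge mm: t4 10.1 now 37.7
alpha 2.278 r 60.3
0.6900000000000001 0.48
1.4300000000000002 0.8800000000000001
2.2199999999999998 1.17
3.04 1.35
3.87 1.42
4.71 1.3599999999999999
5.529999999999999 1.19
6.32 0.9099999999999999
7.07 0.52
7.75 0.03
```

Emit:
send_rows --series '[{"ax": 0,"ay": 0,"az": 0,"dx": 0.69,"dy": 0.48,"dz": 0,"hand": 1},{"ax": 0,"ay": 0,"az": 0,"dx": 1.43,"dy": 0.88,"dz": 0,"hand": 1},{"ax": 0,"ay": 0,"az": 0,"dx": 2.22,"dy": 1.17,"dz": 0,"hand": 1},{"ax": 0,"ay": 0,"az": 0,"dx": 3.04,"dy": 1.35,"dz": 0,"hand": 1},{"ax": 0,"ay": 0,"az": 0,"dx": 3.87,"dy": 1.42,"dz": 0,"hand": 1},{"ax": 0,"ay": 0,"az": 0,"dx": 4.71,"dy": 1.36,"dz": 0,"hand": 1},{"ax": 0,"ay": 0,"az": 0,"dx": 5.53,"dy": 1.19,"dz": 0,"hand": 1},{"ax": 0,"ay": 0,"az": 0,"dx": 6.32,"dy": 0.91,"dz": 0,"hand": 1},{"ax": 0,"ay": 0,"az": 0,"dx": 7.07,"dy": 0.52,"dz": 0,"hand": 1},{"ax": 0,"ay": 0,"az": 0,"dx": 7.75,"dy": 0.03,"dz": 0,"hand": 1}]'

```text
clock: 11.25
eef_pos: [532.6, -243.1, 141.7]
tool_rot: [3.14, 0.0, 1.472]
force: [-1.7, -0.1, 10.3]
width: 24.8
gripper_force: 59.8
```

```bash
python3 - <<'E'
from h import *
go([486.5,-338,139])
rows((484.5,-277),60,0,-1.4,10)
E
```

```text
t 11.25 tcp [ 532.6 -243.1  141.7] rot [3.14  0.    1.472] F [-1.7 -0.1 10.3] shift cm [-9.9  -3.66  0.27] turn [ 0.002  0.    -0.001]
alpha 0.859 r 58.9
0.67 -0.51
1.1800000000000002 -1.17
1.59 -1.9100000000000001
1.89 -2.69
2.08 -3.5100000000000002
2.15 -4.34
2.1100000000000003 -5.18
1.95 -6.01
1.6800000000000002 -6.8
1.3 -7.55
```

Emit:
send_rows --series '[{"ax": 0,"ay": 0,"az": 0,"dx": 0.62,"dy": -0.54,"dz": 0,"hand": 1},{"ax": 0,"ay": 0,"az": 0,"dx": 1.15,"dy": -1.19,"dz": 0,"hand": 1},{"ax": 0,"ay": 0,"az": 0,"dx": 1.57,"dy": -1.92,"dz": 0,"hand": 1},{"ax": 0,"ay": 0,"az": 0,"dx": 1.88,"dy": -2.69,"dz": 0,"hand": 1},{"ax": 0,"ay": 0,"az": 0,"dx": 2.08,"dy": -3.51,"dz": 0,"hand": 1},{"ax": 0,"ay": 0,"az": 0,"dx": 2.15,"dy": -4.34,"dz": 0,"hand": 1},{"ax": 0,"ay": 0,"az": 0,"dx": 2.11,"dy": -5.18,"dz": 0,"hand": 1},{"ax": 0,"ay": 0,"az": 0,"dx": 1.95,"dy": -6.01,"dz": 0,"hand": 1},{"ax": 0,"ay": 0,"az": 0,"dx": 1.68,"dy": -6.8,"dz": 0,"hand": 1},{"ax": 0,"ay": 0,"az": 0,"dx": 1.3,"dy": -7.55,"dz": 0,"hand": 1}]'

```text
clock: 12.25
eef_pos: [458.9, -223.5, 141.7]
tool_rot: [3.139, 0.001, 1.472]
force: [-0.3, 0.3, 9.8]
width: 24.8
gripper_force: 59.9
```

```bash
python3 - <<'E'
from h import *
go([486.5,-338,139])
rows((484.5,-277),60,0,-1.4,10)
gtop()
E
```

```text
t 12.25 tcp [ 458.9 -223.5  141.7] rot [3.139e+00 1.000e-03 1.472e+00] F [-0.3  0.3  9.8] shift cm [-11.13   3.88   0.29] turn [ 0.003  0.001 -0.001]
alpha -0.545 r 59.4
-0.43 -0.72
-1.0 -1.33
-1.6600000000000001 -1.86
-2.38 -2.2800000000000002
-3.15 -2.6100000000000003
-3.97 -2.82
-4.8 -2.92
-5.64 -2.9
-6.470000000000001 -2.7600000000000002
-7.2700000000000005 -2.5100000000000002
disc [230.6 258.3] 39
disc [234.9 258.7] 42
disc [236.  258.8] 41
gauge mm: t4 10.1 now 12.6
```

Emit:
send_rows --series '[{"ax": 0,"ay": 0,"az": 0,"dx": -0.46,"dy": -0.69,"dz": 0,"hand": 1},{"ax": 0,"ay": 0,"az": 0,"dx": -1.02,"dy": -1.31,"dz": 0,"hand": 1},{"ax": 0,"ay": 0,"az": 0,"dx": -1.67,"dy": -1.85,"dz": 0,"hand": 1},{"ax": 0,"ay": 0,"az": 0,"dx": -2.38,"dy": -2.28,"dz": 0,"hand": 1},{"ax": 0,"ay": 0,"az": 0,"dx": -3.15,"dy": -2.61,"dz": 0,"hand": 1},{"ax": 0,"ay": 0,"az": 0,"dx": -3.97,"dy": -2.82,"dz": 0,"hand": 1},{"ax": 0,"ay": 0,"az": 0,"dx": -4.8,"dy": -2.92,"dz": 0,"hand": 1},{"ax": 0,"ay": 0,"az": 0,"dx": -5.64,"dy": -2.9,"dz": 0,"hand": 1},{"ax": 0,"ay": 0,"az": 0,"dx": -6.47,"dy": -2.76,"dz": 0,"hand": 1},{"ax": 0,"ay": 0,"az": 0,"dx": -7.27,"dy": -2.51,"dz": 0,"hand": 1}]'

```text
clock: 13.3
eef_pos: [425.9, -293.8, 141.6]
tool_rot: [3.141, 0.001, 1.471]
force: [-1.5, 0.5, 12.2]
width: 25.0
gripper_force: 60.0
```

```bash
python3 - <<'E'
from h import *
go([486.5,-338,139])
rows((484.5,-277),60,0,-1.0,8)
gtop()
E
```

```text
t 13.3 tcp [ 425.9 -293.8  141.6] rot [3.141e+00 1.000e-03 1.471e+00] F [-1.5  0.5 12.2] shift cm [-3.79  6.47  0.27] turn [ 0.001  0.001 -0.002]
alpha -1.95 r 61.0
-0.64 0.41
-1.27 0.8099999999999999
-1.85 1.29
-2.3600000000000003 1.8399999999999999
-2.8 2.45
-3.17 3.1
-3.44 3.8
-3.63 4.5200000000000005
disc [230.6 258.3] 39
disc [234.9 258.7] 42
disc [230.6 258.4] 40
gauge mm: t4 10.1 now 0.0
```

Emit:
send_rows --series '[{"ax": 0,"ay": 0,"az": 0,"dx": -0.66,"dy": 0.38,"dz": 0,"hand": 1},{"ax": 0,"ay": 0,"az": 0,"dx": -1.28,"dy": 0.8,"dz": 0,"hand": 1},{"ax": 0,"ay": 0,"az": 0,"dx": -1.85,"dy": 1.29,"dz": 0,"hand": 1},{"ax": 0,"ay": 0,"az": 0,"dx": -2.36,"dy": 1.84,"dz": 0,"hand": 1},{"ax": 0,"ay": 0,"az": 0,"dx": -2.8,"dy": 2.45,"dz": 0,"hand": 1},{"ax": 0,"ay": 0,"az": 0,"dx": -3.17,"dy": 3.1,"dz": 0,"hand": 1},{"ax": 0,"ay": 0,"az": 0,"dx": -3.44,"dy": 3.8,"dz": 0,"hand": 1},{"ax": 0,"ay": 0,"az": 0,"dx": -3.63,"dy": 4.52,"dz": 0,"hand": 1},{"ax": 0,"ay": 0,"az": 0,"dx": -3.63,"dy": 4.52,"dz": 0,"hand": 1},{"ax": 0,"ay": 0,"az": 0,"dx": -3.63,"dy": 4.52,"dz": 0,"hand": 1}]'

```text
clock: 14.35
eef_pos: [468.2, -335.9, 141.7]
tool_rot: [3.139, 0.004, 1.471]
force: [-0.6, -4.2, 6.8]
width: 24.6
gripper_force: 59.6
```

Emit:
send_rows --series '[{"ax": 0,"ay": 0,"az": 0,"dx": 0,"dy": 0,"dz": 0,"hand": 0.4},{"ax": 0,"ay": 0,"az": 0,"dx": 0,"dy": 0,"dz": 0,"hand": 0},{"ax": 0,"ay": 0,"az": 0,"dx": 0,"dy": 0,"dz": 0,"hand": 0},{"ax": 0,"ay": 0,"az": 0,"dx": 0,"dy": 0,"dz": 0,"hand": 0},{"ax": 0,"ay": 0,"az": 0,"dx": 0,"dy": 0,"dz": -4,"hand": 0},{"ax": 0,"ay": 0,"az": 0,"dx": 0,"dy": 0,"dz": -8,"hand": 0},{"ax": 0,"ay": 0,"az": 0,"dx": 0,"dy": 0,"dz": -12,"hand": 0},{"ax": 0,"ay": 0,"az": 0,"dx": 0,"dy": 0,"dz": -12,"hand": 0}]'

```text
clock: 15.15
eef_pos: [470.9, -335.1, 265.6]
tool_rot: [3.132, 0.005, 1.472]
force: [-0.4, -0.5, -0.5]
width: 85.3
gripper_force: 0.0
```

```bash
python3 - <<'E'
from h import *
gtop();t=snap('top')
x,y=np.argwhere((lambda k:k)(col(t)[250:285,285:335])>0).mean(0)[::-1]+[285,250]
C=onz(t,x,y,76);print('collar top',x,y,C)
go([C[0],C[1],190])
E
```

```text
disc [230.6 258.3] 39
disc [234.9 258.7] 42
disc [230.5 258.4] 41
gauge mm: t4 10.1 now -0.2
collar top 313.5625 268.0 [502.58443455 -78.45338446  76.        ]
t 15.25 tcp [ 467.8 -333.7  260.8] rot [3.140e+00 1.000e-03 1.472e+00] F [ 0.2 -0.3 -1.1] shift cm [25.75  0.93  7.06] turn [ 0.001  0.001 -0.001]
```

Emit:
send_rows --series '[{"ax": 0,"ay": 0,"az": 0,"dx": 5,"dy": 0.2,"dz": 0,"hand": 0},{"ax": 0,"ay": 0,"az": 0,"dx": 10,"dy": 0.4,"dz": 0,"hand": 0},{"ax": 0,"ay": 0,"az": 0,"dx": 15,"dy": 0.6,"dz": 1,"hand": 0},{"ax": 0,"ay": 0,"az": 0,"dx": 20,"dy": 0.8,"dz": 4,"hand": 0},{"ax": 0,"ay": 0,"az": 0,"dx": 24,"dy": 0.93,"dz": 6,"hand": 0},{"ax": 0,"ay": 0,"az": 0,"dx": 25.8,"dy": 0.93,"dz": 7,"hand": 0},{"ax": 0,"ay": 0,"az": 0,"dx": 25.8,"dy": 0.93,"dz": 7,"hand": 0},{"ax": 0,"ay": 0,"az": 0,"dx": 25.8,"dy": 0.93,"dz": 7,"hand": 0}]'

```text
clock: 16.05
eef_pos: [501.3, -77.9, 188.9]
tool_rot: [-3.139, 0.0, 1.473]
force: [0.6, -0.7, 1.1]
width: 85.5
gripper_force: 0.0
```

```bash
python3 - <<'E'
from h import *
go([502.6,-78.5,59])
d=snap('wrist','w3.png');print(proj(d,[502.6,-78.5,81]))
k=col(d);n,l,st,c=cv2.connectedComponentsWithStats(k);i=1+np.argmax(st[1:,4]);print('collar',st[i],c[i],onz(d,*c[i],78))
E
```

```text
t 16.05 tcp [501.3 -77.9 188.9] rot [-3.139  0.     1.473] F [ 0.6 -0.7  1.1] shift cm [-0.04  0.17 12.99] turn [-0.003  0.    -0.   ]
[323.09342755 221.8321995 ]Traceback (most recent call last):
  File "<stdin>", line 4, in <module>
    return _wrapfunc(a, 'argmax', axis=axis, out=out, **kwds)
    return bound(*args, **kwds)
ValueError: attempt to get argmax of an empty sequence
```

View pics/w3.png

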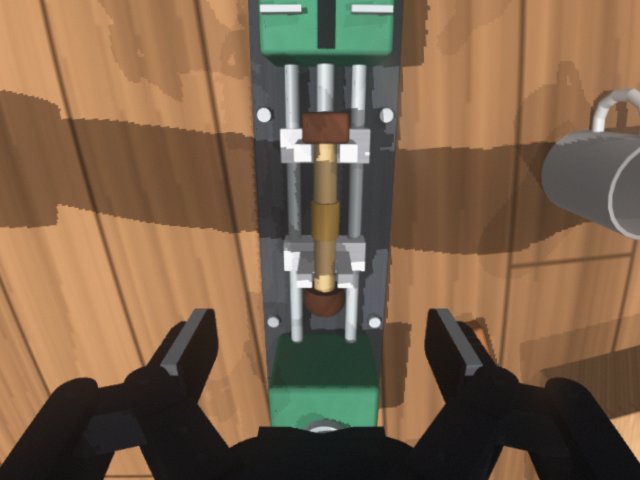

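The collar is at (325,221), midway between the forks, and the stick lies along the tool's x. I will go down, grip and lift.

Emit:
send_rows --series '[{"ax": 0,"ay": 0,"az": 0,"dx": 0,"dy": 0.28,"dz": 4,"hand": 0},{"ax": 0,"ay": 0,"az": 0,"dx": 0,"dy": 0.28,"dz": 8,"hand": 0},{"ax": 0,"ay": 0,"az": 0,"dx": 0,"dy": 0.28,"dz": 11,"hand": 0},{"ax": 0,"ay": 0,"az": 0,"dx": 0,"dy": 0.28,"dz": 12.9,"hand": 0},{"ax": 0,"ay": 0,"az": 0,"dx": 0,"dy": 0.28,"dz": 12.9,"hand": 0},{"ax": 0,"ay": 0,"az": 0,"dx": 0,"dy": 0.28,"dz": 12.9,"hand": 1},{"ax": 0,"ay": 0,"az": 0,"dx": 0,"dy": 0.28,"dz": 12.9,"hand": 1},{"ax": 0,"ay": 0,"az": 0,"dx": 0,"dy": 0.28,"dz": 12.9,"hand": 1},{"ax": 0,"ay": 0,"az": 0,"dx": 0,"dy": 0.28,"dz": 12.9,"hand": 1},{"ax": 0,"ay": 0,"az": 0,"dx": 0,"dy": 0.28,"dz": 12.9,"hand": 1}]'

```text
clock: 17.1
eef_pos: [505.6, -78.3, 61.7]
tool_rot: [3.14, 0.0, 1.472]
force: [0.2, -0.5, -1.1]
width: 12.1
gripper_force: 0.0
```

Emit:
send_rows --series '[{"ax": 0,"ay": 0,"az": 0,"dx": 0,"dy": 0,"dz": 0,"hand": 1},{"ax": 0,"ay": 0,"az": 0,"dx": 0,"dy": 0,"dz": 0,"hand": 1},{"ax": 0,"ay": 0,"az": 0,"dx": 0,"dy": 0,"dz": -1,"hand": 1},{"ax": 0,"ay": 0,"az": 0,"dx": 0,"dy": 0,"dz": -3,"hand": 1},{"ax": 0,"ay": 0,"az": 0,"dx": 0,"dy": 0,"dz": -6,"hand": 1},{"ax": 0,"ay": 0,"az": 0,"dx": 0,"dy": 0,"dz": -9,"hand": 1},{"ax": 0,"ay": 0,"az": 0,"dx": 0,"dy": 0,"dz": -12,"hand": 1},{"ax": 0,"ay": 0,"az": 0,"dx": 0,"dy": 0,"dz": -14,"hand": 1},{"ax": 0,"ay": 0,"az": 0,"dx": 0,"dy": 0,"dz": -14,"hand": 1}]'

```text
clock: 18.0
eef_pos: [507.2, -78.2, 204.5]
tool_rot: [3.135, 0.0, 1.472]
force: [0.3, -0.3, 0.1]
width: 0.1
gripper_force: 0.0
```

```bash
python3 - <<'E'
from h import *
gtop()
# tray rim corners by colour, top view
t=snap('top');s=snap('scene')
m=cv2.inRange(cv2.cvtColor(t['pixels'],cv2.COLOR_RGB2HSV),(18,70,110),(34,255,255));m[:,:78]=0;m[:,188:]=0;m[:243]=0;m[320:]=0
k=max(cv2.findContours(m,0,2)[0],key=cv2.contourArea);r=cv2.minAreaRect(k);print(r)
P=np.array([onz(t,*p,30) for p in cv2.boxPoints(r)]);print(P.round(0).tolist(),P.mean(0))
# scene rim corners measured roughly
m=cv2.inRange(cv2.cvtColor(s['pixels'],cv2.COLOR_RGB2HSV),(18,70,110),(34,255,255));m[:,:360]=0;m[:,460:]=0;m[:188]=0;m[236:]=0
k=max(cv2.findContours(m,0,2)[0],key=cv2.contourArea);q=cv2.approxPolyDP(cv2.convexHull(k),3,True)[:,0];print(q.tolist(),[onz(s,*p,30).round(0).tolist() for p in q])
go([474,370,180],yaw=1.571+.045)
E
```

```text
disc [230.6 258.3] 39
disc [234.9 258.7] 42
disc [230.7 258.3] 38
gauge mm: t4 10.1 now 0.2
((131.7108612060547, 280.5101318359375), (61.20793914794922, 98.518310546875), 87.99044799804688)
[[548.0, 503.0, 30.0], [557.0, 256.0, 30.0], [405.0, 246.0, 30.0], [397.0, 489.0, 30.0]] [476.5552509  373.65926407  30.        ]
[[452, 207], [450, 216], [401, 235], [367, 215], [369, 207], [419, 191]] [[545.0, 494.0, 30.0], [584.0, 442.0, 30.0], [592.0, 232.0, 30.0], [449.0, 222.0, 30.0], [410.0, 260.0, 30.0], [403.0, 484.0, 30.0]]
t 18.15 tcp [504.5 -78.2 200.8] rot [-3.141  0.     1.472] F [ 0.3 -1.7  0.3] shift cm [44.3  -7.46  2.08] turn [-0.001  0.    -0.144]
```

The grip missed: the fingers shut on nothing. I will look again before retrying.

Emit:
send_rows --series '[{"ax": 0,"ay": 0,"az": 0,"dx": 0,"dy": 0,"dz": 0,"hand": 0},{"ax": 0,"ay": 0,"az": 0,"dx": 0,"dy": 0,"dz": 0,"hand": 0},{"ax": 0,"ay": 0,"az": 0,"dx": 0,"dy": 0,"dz": 0,"hand": 0},{"ax": 0,"ay": 0,"az": 0,"dx": 0,"dy": 0,"dz": 0,"hand": 0}]'

```text
clock: 18.55
eef_pos: [504.9, -78.1, 200.7]
tool_rot: [-3.141, -0.0, 1.472]
force: [0.4, -0.2, 0.0]
width: 58.3
gripper_force: 0.0
```

```bash
python3 - <<'E'
from h import *
s=snap('scene');w=snap('wrist','w5.png');go([503,-78,54])
a=cv2.resize(s['pixels'][205:285,240:345,::-1],None,fx=3.8,fy=3.8,interpolation=2)
b=w['pixels'][60:380,130:530,::-1]
c=np.zeros((320,800,3),np.uint8);c[:304,:399]=a[:,:399];c[:,400:]=b;cv2.imwrite('pics/c5.png',c)
E
```

```text
t 18.65 tcp [505.1 -78.1 200.9] rot [-3.141 -0.     1.472] F [-0.2 -0.1  0.8] shift cm [-1.000e-02 -2.000e-01  1.469e+01] turn [-0.    -0.    -0.001]
```

View pics/c5.png

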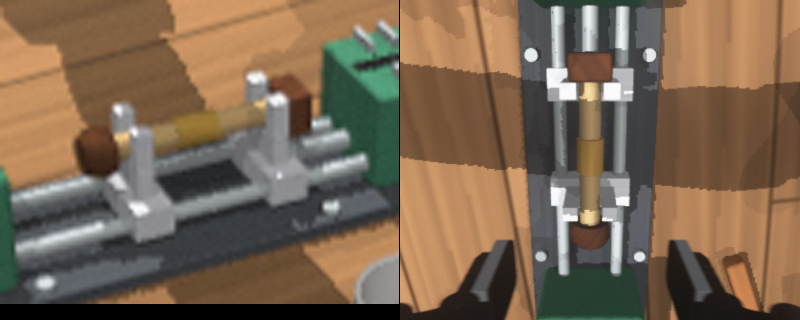

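The stick still lies in the forks, with the collar at crop (590,157) and (197,128). I will check its height from the two views.

```bash
python3 - <<'E'
from h import *
s=snap('scene');w=snap('wrist');t=snap('top');k=col(t);k[:250]=0;k[285:]=0;k[:,:285]=0;k[:,335:]=0
c=np.argwhere(k>0).mean(0)[::-1] if k.any() else None
print(c,tri((w,320,217),(s,291.8,238.2)))
if c is not None: print(tri((w,320,217),(t,*c)))
print(proj(w,[503,-78,70]));go([503,-78,51])
E
```

```text
None (array([505.74208511, -78.30182765,  72.16357525]), np.float64(5.567547247275687))
[318.44674948 213.39704211]
t 18.8 tcp [505.2 -78.1 201.1] rot [-3.142 -0.     1.472] F [ 1.3  0.3 -0.3] shift cm [-1.000e-02 -2.200e-01  1.501e+01] turn [-0.    -0.    -0.001]
```

Emit:
send_rows --series '[{"ax": 0,"ay": 0,"az": 0,"dx": -0.1,"dy": -0.1,"dz": 5,"hand": 0},{"ax": 0,"ay": 0,"az": 0,"dx": -0.1,"dy": -0.1,"dz": 9,"hand": 0},{"ax": 0,"ay": 0,"az": 0,"dx": -0.1,"dy": -0.1,"dz": 12,"hand": 0},{"ax": 0,"ay": 0,"az": 0,"dx": -0.1,"dy": -0.1,"dz": 14.2,"hand": 0},{"ax": 0,"ay": 0,"az": 0,"dx": -0.1,"dy": -0.1,"dz": 15.2,"hand": 0},{"ax": 0,"ay": 0,"az": 0,"dx": -0.1,"dy": -0.1,"dz": 15.2,"hand": 0},{"ax": 0,"ay": 0,"az": 0,"dx": -0.1,"dy": -0.1,"dz": 15.2,"hand": 1},{"ax": 0,"ay": 0,"az": 0,"dx": -0.1,"dy": -0.1,"dz": 15.2,"hand": 1},{"ax": 0,"ay": 0,"az": 0,"dx": -0.1,"dy": -0.1,"dz": 15.2,"hand": 1},{"ax": 0,"ay": 0,"az": 0,"dx": -0.1,"dy": -0.1,"dz": 15.2,"hand": 1}]'

```text
clock: 19.8
eef_pos: [504.6, -79.2, 49.9]
tool_rot: [3.14, 0.0, 1.472]
force: [0.1, 0.2, -0.8]
width: 28.3
gripper_force: 0.0
```

Emit:
send_rows --series '[{"ax": 0,"ay": 0,"az": 0,"dx": 0,"dy": 0,"dz": 0,"hand": 1},{"ax": 0,"ay": 0,"az": 0,"dx": 0,"dy": 0,"dz": 0,"hand": 1},{"ax": 0,"ay": 0,"az": 0,"dx": 0,"dy": 0,"dz": 0,"hand": 1},{"ax": 0,"ay": 0,"az": 0,"dx": 0,"dy": 0,"dz": 0,"hand": 1}]'

```text
clock: 20.2
eef_pos: [504.1, -79.2, 49.9]
tool_rot: [3.141, 0.0, 1.472]
force: [-1.7, 0.3, 6.4]
width: 13.6
gripper_force: 48.2
```

Emit:
send_rows --series '[{"ax": 0,"ay": 0,"az": 0,"dx": 0,"dy": 0,"dz": 0,"hand": 1},{"ax": 0,"ay": 0,"az": 0,"dx": 0,"dy": 0,"dz": 0,"hand": 1},{"ax": 0,"ay": 0,"az": 0,"dx": 0,"dy": 0,"dz": 0,"hand": 1}]'

```text
clock: 20.5
eef_pos: [504.1, -79.2, 49.9]
tool_rot: [3.141, 0.0, 1.472]
force: [-1.4, 1.1, 6.3]
width: 13.5
gripper_force: 48.2
```

```bash
python3 - <<'E'
from h import *
s=read_state();print(s['width'],s['gripper_force'],s['force'],s['torque'])
w=snap('wrist','w6.png');q=snap('scene','s6.png')
a=cv2.resize(q['pixels'][190:290,235:350,::-1],None,fx=3.4,fy=3.4,interpolation=2)
b=w['pixels'][100:480,120:520,::-1]
c=np.zeros((380,800,3),np.uint8);c[:340,:391]=a;c[:,400:]=b;cv2.imwrite('pics/c6.png',c)
E
```

```text
13.537873363623877 48.18559169769287 [-1.42175585  1.09614584  6.32456834] [0.04152014 0.33092143 0.00102309]
```

View pics/c6.png

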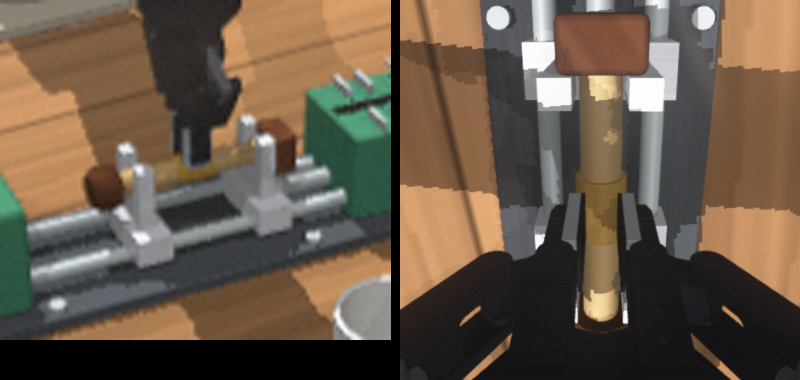

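The fingers hold only the upper part of the collar; the near tip ends at crop (195,165). They need to go deeper. I will check the real tip height.

```bash
python3 - <<'E'
from h import *
q=snap('scene');w=snap('wrist')
c,r=ray(q,292.4,238.5)
for x in(512,518,525): print('scene tip, plane x',x,(c+r*(x-c[0])/r[0]).round(1))
for u,v in[(295,297),(350,297)]:
    c,r=ray(w,u,v)
    for y in(-68,-90):print('wrist tip plane y',y,(c+r*(y-c[1])/r[1]).round(1))
print(read_state()['eef_pos'],-w['R'].T@w['t'])
E
```

```text
scene tip, plane x 512 [512.  -77.   73.3]
scene tip, plane x 518 [518.  -80.4  77.6]
scene tip, plane x 525 [525.  -84.3  82.5]
wrist tip plane y -68 [494.4 -68.   82.3]
wrist tip plane y -90 [489.  -90.   41.2]
wrist tip plane y -68 [516.9 -68.   86.3]
wrist tip plane y -90 [518.3 -90.   46.4]
[504.08889597 -79.1577216   49.87005284] [512.32108902   4.79792851 218.48906625]
```

The tip really is at z of about 77. I will open, go 14 mm deeper (still above the guide rods) and grip again.

Emit:
send_rows --series '[{"ax": 0,"ay": 0,"az": 0,"dx": 0,"dy": 0,"dz": 0,"hand": 0},{"ax": 0,"ay": 0,"az": 0,"dx": 0,"dy": 0,"dz": 0,"hand": 0},{"ax": 0,"ay": 0,"az": 0,"dx": 0,"dy": 0,"dz": 0,"hand": 0},{"ax": 0,"ay": 0,"az": 0,"dx": 0,"dy": 0,"dz": 0.5,"hand": 0},{"ax": 0,"ay": 0,"az": 0,"dx": 0,"dy": 0,"dz": 1,"hand": 0},{"ax": 0,"ay": 0,"az": 0,"dx": 0,"dy": 0,"dz": 1.4,"hand": 0},{"ax": 0,"ay": 0,"az": 0,"dx": 0,"dy": 0,"dz": 1.4,"hand": 0.6}]'

```text
clock: 21.4
eef_pos: [503.4, -79.0, 34.2]
tool_rot: [-3.14, -0.0, 1.472]
force: [0.7, -0.9, -0.1]
width: 73.1
gripper_force: 0.0
```

Emit:
send_rows --series '[{"ax": 0,"ay": 0,"az": 0,"dx": 0,"dy": 0,"dz": 0,"hand": 1},{"ax": 0,"ay": 0,"az": 0,"dx": 0,"dy": 0,"dz": 0,"hand": 1},{"ax": 0,"ay": 0,"az": 0,"dx": 0,"dy": 0,"dz": 0,"hand": 1},{"ax": 0,"ay": 0,"az": 0,"dx": 0,"dy": 0,"dz": 0,"hand": 1},{"ax": 0,"ay": 0,"az": 0,"dx": 0,"dy": 0,"dz": 0,"hand": 1},{"ax": 0,"ay": 0,"az": 0,"dx": 0,"dy": 0,"dz": 0,"hand": 1}]'

```text
clock: 22.0
eef_pos: [504.4, -79.0, 35.5]
tool_rot: [3.141, -0.0, 1.472]
force: [-1.1, -0.9, 5.8]
width: 20.8
gripper_force: 58.6
```

Width 20.8 at 58.6 N is a firm grip on the collar. Now I will lift.

Emit:
send_rows --series '[{"ax": 0,"ay": 0,"az": 0,"dx": 0,"dy": 0,"dz": -1,"hand": 1},{"ax": 0,"ay": 0,"az": 0,"dx": 0,"dy": 0,"dz": -3,"hand": 1},{"ax": 0,"ay": 0,"az": 0,"dx": 0,"dy": 0,"dz": -5,"hand": 1},{"ax": 0,"ay": 0,"az": 0,"dx": 0,"dy": 0,"dz": -8,"hand": 1},{"ax": 0,"ay": 0,"az": 0,"dx": 0,"dy": 0,"dz": -11,"hand": 1},{"ax": 0,"ay": 0,"az": 0,"dx": 0,"dy": 0,"dz": -14,"hand": 1},{"ax": 0,"ay": 0,"az": 0,"dx": 0,"dy": 0,"dz": -16,"hand": 1},{"ax": 0,"ay": 0,"az": 0,"dx": 0,"dy": 0,"dz": -16,"hand": 1}]'

```text
clock: 22.8
eef_pos: [505.8, -79.2, 197.9]
tool_rot: [3.136, 0.0, 1.472]
force: [-0.3, -0.7, -0.8]
width: 20.8
gripper_force: 58.9
```

```bash
python3 - <<'E'
from h import *
gtop();s=read_state();print(s['width'],s['gripper_force'],s['qpos'].round(2));go([474,370,195],yaw=1.571+.045)
E
```

```text
disc [230.6 258.3] 39
disc [234.9 258.7] 42
disc [230.7 258.3] 38
gauge mm: t4 10.1 now 0.2
21.051282484205977 58.92562508583069 [ 0.36  0.46 -0.37  1.91  0.22  0.81 -0.23]
t 22.85 tcp [504.5 -79.3 196.2] rot [3.139 0.    1.471] F [ 0.2  1.4 -1.2] shift cm [44.4  -7.49  0.08] turn [ 0.002  0.    -0.145]
```

Emit:
send_rows --series '[{"ax": 0,"ay": 0,"az": -0.01,"dx": 2,"dy": -0.3,"dz": 0,"hand": 1},{"ax": 0,"ay": 0,"az": -0.02,"dx": 6,"dy": -1,"dz": 0,"hand": 1},{"ax": 0,"ay": 0,"az": -0.04,"dx": 10,"dy": -1.7,"dz": 0,"hand": 1},{"ax": 0,"ay": 0,"az": -0.06,"dx": 14,"dy": -2.4,"dz": 0,"hand": 1},{"ax": 0,"ay": 0,"az": -0.08,"dx": 18,"dy": -3,"dz": 0,"hand": 1},{"ax": 0,"ay": 0,"az": -0.09,"dx": 22,"dy": -3.7,"dz": 0,"hand": 1},{"ax": 0,"ay": 0,"az": -0.1,"dx": 26,"dy": -4.4,"dz": 0,"hand": 1},{"ax": 0,"ay": 0,"az": -0.11,"dx": 30,"dy": -5,"dz": 0,"hand": 1},{"ax": 0,"ay": 0,"az": -0.12,"dx": 34,"dy": -5.7,"dz": 0,"hand": 1},{"ax": 0,"ay": 0,"az": -0.13,"dx": 38,"dy": -6.4,"dz": 0,"hand": 1}]'

```text
clock: 23.85
eef_pos: [476.6, 306.1, 193.2]
tool_rot: [-3.139, 0.002, 1.602]
force: [1.1, 0.1, -1.0]
width: 20.8
gripper_force: 58.9
```

```bash
python3 - <<'E'
from h import *
go([475,371,60],yaw=1.571+.045)
E
```

```text
t 23.85 tcp [476.6 306.1 193.2] rot [-3.139e+00  2.000e-03  1.602e+00] F [ 1.1  0.1 -1. ] shift cm [ 6.52  0.08 13.31] turn [-0.003  0.002 -0.014]
```

Emit:
send_rows --series '[{"ax": 0,"ay": 0,"az": -0.01,"dx": 3,"dy": 0.1,"dz": 0,"hand": 1},{"ax": 0,"ay": 0,"az": -0.01,"dx": 5.5,"dy": 0.1,"dz": 1,"hand": 1},{"ax": 0,"ay": 0,"az": -0.01,"dx": 6.5,"dy": 0.1,"dz": 4,"hand": 1},{"ax": 0,"ay": 0,"az": -0.01,"dx": 6.5,"dy": 0.1,"dz": 8,"hand": 1},{"ax": 0,"ay": 0,"az": -0.01,"dx": 6.5,"dy": 0.1,"dz": 12,"hand": 1},{"ax": 0,"ay": 0,"az": -0.01,"dx": 6.5,"dy": 0.1,"dz": 15,"hand": 1},{"ax": 0,"ay": 0,"az": -0.01,"dx": 6.5,"dy": 0.1,"dz": 17,"hand": 1},{"ax": 0,"ay": 0,"az": -0.01,"dx": 6.5,"dy": 0.1,"dz": 18,"hand": 1},{"ax": 0,"ay": 0,"az": -0.01,"dx": 6.5,"dy": 0.1,"dz": 18,"hand": 1},{"ax": 0,"ay": 0,"az": -0.01,"dx": 6.5,"dy": 0.1,"dz": 18,"hand": 1}]'

```text
clock: 24.85
eef_pos: [476.9, 370.6, 15.3]
tool_rot: [3.142, -0.0, 1.612]
force: [-0.6, -0.2, -1.2]
width: 20.8
gripper_force: 58.9
```

```bash
python3 - <<'E'
from h import *
go([475,371,0],yaw=1.571+.045);t=snap('top','t8.png');w=snap('wrist','w8.png');s=snap('scene','s8.png')
# tray inner & knob seen in scene/top: stick dark heads
for n,d,roi in(('top',t,(240,325,75,195)),('scene',s,(180,245,355,465))):
    h=cv2.cvtColor(d['pixels'],cv2.COLOR_RGB2HSV);m=cv2.inRange(h,(0,90,20),(14,255,130));q=np.zeros_like(m);a,b,c,e=roi;q[a:b,c:e]=m[a:b,c:e]
    nn,l,st,ce=cv2.connectedComponentsWithStats(q)
    for i in range(1,nn):
        if st[i,4]>15: print(n,st[i],ce[i].round(1),onz(d,*ce[i],35).round(0))
E
```

```text
t 24.85 tcp [476.9 370.6  15.3] rot [ 3.142 -0.     1.612] F [-0.6 -0.2 -1.2] shift cm [ 0.04 -0.19  1.53] turn [ 0.    -0.    -0.004]
top [ 91 243   8   7  18] [ 94.2 245.9] [562. 469.  35.]
top [101 243  15   5  24] [107.4 245.2] [564. 436.  35.]
top [157 242  27   6  83] [169.2 245.2] [564. 282.  35.]
top [154 272  11  13 109] [158.7 278.4] [481. 305.  35.]
scene [425 180  40  23 311] [444.4 191.9] [460. 547.  35.]
scene [390 202  11  11  91] [394.8 206.8] [458. 326.  35.]
scene [446 217   9   5  17] [449.7 218.4] [601. 422.  35.]
scene [418 222  43  23 349] [440.3 234.9] [655. 325.  35.]
```

The dark knob is seen at top (159,278) and scene (395,207), inside the tray outline. I will lower in small steps and watch the force.

Emit:
send_rows --series '[{"ax": 0,"ay": 0,"az": 0,"dx": 0,"dy": 0,"dz": 0.5,"hand": 1},{"ax": 0,"ay": 0,"az": 0,"dx": 0,"dy": 0,"dz": 1,"hand": 1},{"ax": 0,"ay": 0,"az": 0,"dx": 0,"dy": 0,"dz": 1.4,"hand": 1},{"ax": 0,"ay": 0,"az": 0,"dx": 0,"dy": 0,"dz": 1.7,"hand": 1},{"ax": 0,"ay": 0,"az": 0,"dx": 0,"dy": 0,"dz": 1.9,"hand": 1},{"ax": 0,"ay": 0,"az": 0,"dx": 0,"dy": 0,"dz": 1.9,"hand": 1}]'

```text
clock: 25.6
eef_pos: [476.7, 370.3, -4.3]
tool_rot: [-3.141, 0.0, 1.612]
force: [-0.9, 0.5, -1.2]
width: 20.5
gripper_force: 58.9
```

Emit:
send_rows --series '[{"ax": 0,"ay": 0,"az": 0,"dx": 0,"dy": 0,"dz": 0.15,"hand": 1},{"ax": 0,"ay": 0,"az": 0,"dx": 0,"dy": 0,"dz": 0.3,"hand": 1},{"ax": 0,"ay": 0,"az": 0,"dx": 0,"dy": 0,"dz": 0.3,"hand": 1}]'

```text
clock: 25.9
eef_pos: [476.9, 370.3, -7.0]
tool_rot: [-3.142, 0.0, 1.612]
force: [0.0, -0.0, -1.4]
width: 20.3
gripper_force: 58.9
```

Emit:
send_rows --series '[{"ax": 0,"ay": 0,"az": 0,"dx": 0,"dy": 0,"dz": 0.15,"hand": 1},{"ax": 0,"ay": 0,"az": 0,"dx": 0,"dy": 0,"dz": 0.15,"hand": 1}]'

```text
clock: 26.1
eef_pos: [476.9, 370.4, -8.5]
tool_rot: [-3.142, 0.0, 1.612]
force: [-0.5, -0.7, -0.8]
width: 20.6
gripper_force: 58.9
```

Emit:
send_rows --series '[{"ax": 0,"ay": 0,"az": 0,"dx": 0,"dy": 0,"dz": 0.15,"hand": 1},{"ax": 0,"ay": 0,"az": 0,"dx": 0,"dy": 0,"dz": 0.15,"hand": 1}]'

```text
clock: 26.3
eef_pos: [477.1, 370.4, -9.7]
tool_rot: [3.141, 0.0, 1.612]
force: [-0.7, -0.9, 0.6]
width: 20.7
gripper_force: 59.4
```

Emit:
send_rows --series '[{"ax": 0,"ay": 0,"az": 0,"dx": 0,"dy": 0,"dz": 0.15,"hand": 1},{"ax": 0,"ay": 0,"az": 0,"dx": 0,"dy": 0,"dz": 0.15,"hand": 1}]'

```text
clock: 26.5
eef_pos: [477.2, 370.3, -9.9]
tool_rot: [3.141, 0.0, 1.612]
force: [-2.5, -3.2, 11.9]
width: 20.8
gripper_force: 60.5
```

The stick touched the floor at 12 N. I will release, wait and rise.

Emit:
send_rows --series '[{"ax": 0,"ay": 0,"az": 0,"dx": 0,"dy": 0,"dz": -0.1,"hand": 1},{"ax": 0,"ay": 0,"az": 0,"dx": 0,"dy": 0,"dz": -0.1,"hand": 0.5},{"ax": 0,"ay": 0,"az": 0,"dx": 0,"dy": 0,"dz": -0.1,"hand": 0.1},{"ax": 0,"ay": 0,"az": 0,"dx": 0,"dy": 0,"dz": -0.1,"hand": 0.1},{"ax": 0,"ay": 0,"az": 0,"dx": 0,"dy": 0,"dz": -0.1,"hand": 0.1},{"ax": 0,"ay": 0,"az": 0,"dx": 0,"dy": 0,"dz": -2,"hand": 0.1},{"ax": 0,"ay": 0,"az": 0,"dx": 0,"dy": 0,"dz": -5,"hand": 0.1},{"ax": 0,"ay": 0,"az": 0,"dx": 0,"dy": 0,"dz": -10,"hand": 0.1},{"ax": 0,"ay": 0,"az": 0,"dx": 0,"dy": 0,"dz": -14,"hand": 0.1},{"ax": 0,"ay": 0,"az": 0,"dx": 0,"dy": 0,"dz": -18,"hand": 0.1}]'

```text
clock: 27.5
eef_pos: [476.8, 370.4, 170.4]
tool_rot: [3.141, -0.0, 1.612]
force: [1.0, 0.6, 0.4]
width: 76.7
gripper_force: 0.0
```

```bash
python3 - <<'E'
from h import *
gtop();go([475,371,100]);t=snap('top');w=snap('wrist');s=snap('scene')
for n,d,(a,b,c,e) in(('top',t,(252,310,88,180)),('scene',s,(190,240,365,455)),('wrist',w,(60,420,200,440))):
    h=cv2.cvtColor(d['pixels'],cv2.COLOR_RGB2HSV);m=cv2.inRange(h,(0,90,20),(14,255,140));q=np.zeros_like(m);q[a:b,c:e]=m[a:b,c:e]
    nn,l,st,ce=cv2.connectedComponentsWithStats(q)
    for i in range(1,nn):
        if st[i,4]>15: print(n,st[i],ce[i].round(1),onz(d,*ce[i],26).round(0))
E
```

```text
disc [230.6 258.3] 39
disc [234.9 258.7] 42
disc [230. 258.] 1
gauge mm: t4 10.1 now -1.4
t 27.55 tcp [479.8 373.5 177.1] rot [ 3.133 -0.007  1.612] F [1.1 1.3 3.8] shift cm [-0.29 -0.56  7.7 ] turn [ 0.008 -0.008  0.139]
top [157 272  10  12 106] [161.6 277.6] [483. 300.  26.]
top [ 98 274  12  13 114] [102.9 280.2] [477. 447.  26.]
scene [425 190  30  10 137] [440.8 193.1] [447. 545.  26.]
scene [422 198  10  13  85] [427.  203.6] [481. 446.  26.]
scene [389 210  12  11  89] [394.4 215.2] [487. 300.  26.]
scene [414 220  41  20 185] [436.9 232.2] [629. 339.  26.]
wrist [ 200   60   56  360 8274] [220.3 254.8] [390. 327.  26.]
wrist [245  60  91   3 231] [292.3  60.9] [453. 494.  26.]
wrist [351  60  11   3  23] [356.3  61.1] [504. 496.  26.]
wrist [370  60  26   4  83] [383.5  61.3] [525. 497.  26.]
wrist [  260    60   180   360 15397] [395.9 284.9] [555. 302.  26.]
wrist [ 299  116   41   27 1084] [319.1 128.9] [477. 442.  26.]
wrist [303 277  36  24 644] [319.9 288.5] [483. 296.  26.]
```

All three views put the heads at the same points at z = 26, so the stick lies flat at (480,373), inside the tray. I will let the arm settle and hand in.

Emit:
send_rows --series '[{"ax": 0,"ay": 0,"az": 0,"dx": 0,"dy": 0,"dz": 0,"hand": 0.1},{"ax": 0,"ay": 0,"az": 0,"dx": 0,"dy": 0,"dz": 0,"hand": 0.1},{"ax": 0,"ay": 0,"az": 0,"dx": 0,"dy": 0,"dz": 0,"hand": 0.1},{"ax": 0,"ay": 0,"az": 0,"dx": 0,"dy": 0,"dz": 0,"hand": 0.1},{"ax": 0,"ay": 0,"az": 0,"dx": 0,"dy": 0,"dz": 0,"hand": 0.1}]'

```text
clock: 28.2
eef_pos: [476.8, 370.4, 168.2]
tool_rot: [-3.141, 0.0, 1.612]
force: [-0.2, 0.0, -0.3]
width: 76.7
gripper_force: 0.0
```

```bash
python3 -c "
from h import *
print(finish_job())"
```

```text
the job is handed in; nothing more can be done
None
```

The job is handed in, with no verdict returned: the joint was held at about 38 mm for over 2 s and wound back home, and the stick (lifted on the third grip) lies flat in the tray, though the arm's shadow hid the pointer in my last check.

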